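# Move the lift-off door from the old control box to the new one

## Task

The new grey control box has come without a door, so give it the one from the old green box: draw back the green box's sprung hinge pin by its red knob until its handle tips into the hold-back notch, and lift the door off. Lower the door onto the grey box the same way round, hook over the fixed stub and eye between its ears, until it lies flat on the rim, and only then flick that box's red knob out of its notch so that its pin springs fully home through the eye. Don't drop or throw the door, and leave the other things on the bench alone.

Things in the scene. Friction and masses are not known exactly. Their poses are not given: they have to be found in the camera images.
- old_box: old green, rust-spotted steel control box on its back on the bench, fixed, closed by its green lift-off door. 156 mm (its x) by 220 mm (its y), rim 110 mm above the bench. Origin under its floor's centre, on the bench, z up. Its hinges are outside the +x wall, the hinge axis parallel to y at x = 98, z = 117 mm; a fixed stub at y = +50, a sprung pin at y = -50.
- new_box: new light-grey steel control box on its back on the bench, fixed, open, no door; breakers inside, below the rim. 156 mm (its x) by 220 mm (its y), rim 110 mm above the bench. Origin under its floor's centre, on the bench, z up. Its hinges are outside the +x wall, the hinge axis parallel to y at x = 98, z = 117 mm; a fixed stub at y = +50, a sprung pin at y = -50.
- new_stub (a point): centre of the new box's fixed hinge stub, a steel bar 8 mm thick along the box's y, at (98, 50, 117) mm in its frame. It crosses between two ears whose inner faces are 16 mm apart and whose tops flare out, ending 11 mm above this point. The door's hook drops over it. The old box has the same.
- new_gap (a point): point on the new box's hinge axis at (98, -50, 117) mm in its frame, midway between the two ears (16 mm apart inside, tops flared, ending 11 mm above this point) that take the door's eye and that the sprung pin passes through. Free while the pin is held back. The old box has the same.
- door_grip (a point): centre of the bar of the door's black handle: 13 mm wide (door's x), 13 mm high, 78 mm free length (door's y), 30.5 mm above the door's top face. Door: green steel, 160 (x) by 224 (y) by 14 mm, 0.55 kg, balanced about here; underside 44.5 mm below here. z up, +x to the hinge side. Fitted, this point is at (0, 0, 154.5) mm in the box's frame.
- door_eye (a point): centre of the door's closed eye, at (98, -50, -37.5) mm from the handle's centre in the door's axes: a lug 8 mm thick (y) with a 13 mm hole along y. It drops between the ears at y = -50 and the sprung pin goes through it. Its lowest edge is 13 mm below this point.
- door_hook (a point): centre of the door's hook, at (98, 50, -37.5) mm from the handle's centre in the door's axes: a lug 8 mm thick (y) with a 13 mm slot open downwards, its mouth flared to 23 mm. It drops over the fixed stub at y = +50. Lowest edge 23 mm below this point. Fitted, the door lies on the rim, eye and hook centres on the hinge axis.
- old_knob (a point): centre of the smooth red ball knob (16 mm) on the old box's pin handle, a 7 mm stem. In the box's frame at (98, -72, 153) mm with pin home and handle upright, about (117, -93, 148) mm held back in the notch. Starts home. Door, ears and rail around it end by z = 135 mm: fingertips may go down to z = 138 mm on any side.
- new_knob (a point): centre of the smooth red ball knob (16 mm) on the new box's pin handle, a 7 mm stem. In the box's frame at (98, -72, 153) mm with pin home and handle upright, about (117, -93, 148) mm held back in the notch. Starts held back. Door, ears and rail around it end by z = 135 mm: fingertips may go down to z = 138 mm on any side.
- old_pin (a joint): how far the old box's sprung hinge pin (8 mm, round tip) is drawn back towards the box's -y, in m. Starts at 0. 0 = home, right through the gap between the ears; from 0.020 its tip is clear of the gap; 0.026 = end stop. Spring 5 N at 0, 11 N fully back. Past 0.0215 the handle tips by itself into the hold-back notch, which holds the pin at about 0.021; draw it to 0.025 to be sure.
- new_pin (a joint): how far the new box's sprung hinge pin (8 mm, round tip) is drawn back towards the box's -y, in m. Starts held back. 0 = home, right through the gap between the ears; from 0.020 its tip is clear of the gap; 0.026 = end stop. Spring 5 N at 0, 11 N fully back. Past 0.0215 the handle tips by itself into the hold-back notch, which holds the pin at about 0.021; draw it to 0.025 to be sure.
- old_handle (a joint): lean of the old box's pin handle about the hinge axis, rad. Starts near 0. 0 = upright, grows as the knob leans to the box's +x, away from the box, up to 0.55; a light spring (2 to 3 N at the knob) does so, a rail stops it near 0.05 until the pin is past 0.0215. Over 0.25 with the pin back = in the notch. Pushing the knob about 20 mm to the box's -x, upright, frees it: the pin shoots home.
- new_handle (a joint): lean of the new box's pin handle about the hinge axis, rad. Starts in the notch. 0 = upright, grows as the knob leans to the box's +x, away from the box, up to 0.55; a light spring (2 to 3 N at the knob) does so, a rail stops it near 0.05 until the pin is past 0.0215. Over 0.25 with the pin back = in the notch. Pushing the knob about 20 mm to the box's -x, upright, frees it: the pin shoots home.
- screwdriver: yellow-handled screwdriver lying on the bench; loose, a bystander. Origin under its centre.
- wrench: steel open-ended wrench lying on the bench; loose, a bystander. Origin under its centre.
- tape: blue roll of tape, 70 mm across, 19 mm high, lying flat; loose, a bystander. Origin under its centre.
- spray: upright spray can with a red label, 66 mm across, 190 mm tall; loose, a bystander. Origin under its centre.
- jar: clear jar with a yellow cap, 72 mm across, 80 mm tall; loose, a bystander. Origin under its centre.
- mug: blue mug, 80 mm across, 90 mm tall; loose, a bystander. Origin under its centre.
- socket: steel drive socket standing on end, 30 mm across, 50 mm tall; loose, a bystander. Origin under its centre.

How it is judged:
On the way, in this order (a step that is already met when the one before it is completed fails the run):
1. the old box's hinge pin is drawn back and held in its notch (value of joint old_pin above 0.0195 m and value of joint old_handle above 0.25 rad), for 0.1 s.
2. the door lies home on the new box's hinges while that box's pin is still held back (x of door_eye in the frame of new_box between 0.094 and 0.102 m and y of door_eye in the frame of new_box between -0.055 and -0.045 m and z of door_eye in the frame of new_box between 0.114 and 0.12 m and x of door_hook in the frame of new_box between 0.094 and 0.102 m and y of door_hook in the frame of new_box between 0.045 and 0.055 m and z of door_hook in the frame of new_box between 0.114 and 0.12 m and angle between door_grip's own z axis and vertical below 0.04 rad and value of joint new_pin above 0.017 m), for 0.1 s.
At the end, for the whole second after the job is handed in: The door lies flat and at rest on the new box's rim, the same way round as before, its eye and hook within 4 mm across the hinge axis, 5 mm along it and 3 mm in height of their places on it and the door within 0.04 rad of level, and the new box's hinge pin is home through the eye to within 3 mm (x of door_eye in the frame of new_box between 0.094 and 0.102 m and y of door_eye in the frame of new_box between -0.055 and -0.045 m and z of door_eye in the frame of new_box between 0.114 and 0.12 m and x of door_hook in the frame of new_box between 0.094 and 0.102 m and y of door_hook in the frame of new_box between 0.045 and 0.055 m and z of door_hook in the frame of new_box between 0.114 and 0.12 m and angle between door_grip's own z axis and vertical below 0.04 rad and value of joint new_pin below 0.003 m and linear speed of door below 0.02 m/s); the robot touches nothing.
It fails at once if a bystander (tool, tape, can, jar, mug or socket) is moved more than 30 mm (distance of any of screwdriver, wrench, tape, spray, jar, mug, socket from where it was at the start of the episode above 0.03 m).
It fails at once if the door is dropped or thrown: it moves faster than 0.5 m/s out of the fingers' grip (linear speed of door above 0.5 m/s and contact force between door and the fingers below 0.5 N).
It also fails if it takes over 59 s, if anything falls off the work surface, if the arm or the gripper's body presses on something with over 40 N, if the wrist force passes 120 N, or if a joint passes its speed limit or range.

## Robot

A 7-joint arm with a two-finger parallel gripper is mounted at the origin on the work surface. World frame = base frame: x ahead of the robot, y to its left, z up, the work surface at z = 0. Lengths are in m, angles in rad, forces in N, time in s.
With the tool pointing down it reaches from about 0.4 to 0.925 m from the base axis. Payload 5.6 kg.
Tool frame: the origin (TCP) lies midway between the tips of the shut fingers; the grasp point (between the pads) lies grip_depth behind it (grip_depth is the distance from the TCP to the grasp point, in m); x points along the fingers, y is the direction in which the jaws open and shut, and the axes are right-handed (so a half turn about x gives the same grasp; the last joint's range is limited). The gripper opens to 85 mm and grips with 20 to 120 N. Pads are 22 mm wide; open, the fingers measure 114 mm over their backs; the gripper's body (76 mm by 85 mm) begins 54 mm behind the grasp point. The pads swing forward as they close: fully open they stand 13 mm farther back than shut.
Start: joints at [1.078, 0.468, -0.012, 1.603, 0.006, 1.071, -0.056], TCP at [0.283, -0.585, 0.231] pointing down, gripper open.
Joint ranges: [-2.53, 2.53], [-0.31, 2.02], [-1.57, 1.55], [0.28, 2.44], [-1.29, 4.43], [0.15, 1.84], [-2.92, 2.92]. Speed limits (rad/s): [2.57, 2.57, 3.14, 3.14, 3.14, 3.14, 3.14].

## Interface

Orientations are given as a rotation vector (axis times angle).
In Python, from workcell import state, grab_frame, finish_job, grip_depth gives the robot as it stands. The module is installed in compiled form; this text tells all that it offers.
- The arm moves only by the tool servo_tool, never from a script. Its argument "increments" is a list of rows, each an object with "hand": the opening, from -1 (shut) to 1 (fully open); "linear": the shift along the tool's x, y, z in cm, a list of three; "spin": the turn about the tool's x in degrees. A call has exactly 5 rows; each row is the pose to reach, as a shift and turn from the pose commanded when the call began, along the tool's axes at that moment; what a row does not reach only later rows make up. A row lasts 1/12 s, in which the tool goes at most 41.7 mm and 7.16 degrees, less where a joint would pass 70% of its speed; a pose out of reach is approached as far as the arm can. A call with a gripper value outside its range is refused whole. The fingers move at their own pace and stop on an object; "newtons" is the grip in N (left out, the last holds). Time passes only in rows, so rows that repeat a pose let the fingers close, or fill a call up. It gives the time, the measured TCP pose, the force and the opening at its end, in the units of the state.
- state(): the state, without advancing time (a new reading comes with each control period).
- grab_frame(name): name is "scene" or "top" or "wrist"; returns a dict with "pixels" (420x560x3 uint8, red, green, blue), "z_map" (420x560 float32, m along the optical axis (not along the pixel's ray), 0 where there is no reading), "fx", "fy", "cx", "cy" (pixels), "R" (3x3) and "t" (3): a world point X has camera coordinates R X + t. Camera axes: x right, y down, z forward; pixel columns grow to the right and rows downward; lengths in m; the calibration is good to about 2 mm. A picture is of the moment at which its call begins.
- finish_job(): hands the job in, once; it reports no verdict.
The state is a dict: "t": time; "joint_positions": joint angles; "joint_vel": joint speeds; "joint_torque": joint torques, N m; "tool_pos": TCP position; "tcp_rot": TCP orientation; "force": force on the tool from outside, world axes, zero at the start; "wrist_torque": the same for the moment, N m; "width": finger opening in m.
Only numpy, scipy, OpenCV 4.12 (cv2) and the standard library are available. Lean on these libraries where they do the work, as an engineer would, in place of code of your own. Each camera call takes 0.05 s, during which the arm holds its last target.

## Working session

There is one attempt and no reset: what is moved stays moved. The work goes in short steps, Python scripts to look and compute and a tool call to move; the robot and the scene stay as the last step left them, time stands still between calls to the robot, and variables do not carry over. Pictures are saved under pics/ and viewed, and the job is handed in when it is done.

Besides the shell and the picture viewer there is one more tool, called after ">>>" in YAML: its name, and indented under it one key for each argument. servo_tool: Moves the arm, as the interface text tells. Its arguments: {"type":"object","properties":{"increments":{"type":"array","items":{"type":"object","properties":{"hand":{"type":"number"},"linear":{"type":"array","items":{"type":"number"}},"spin":{"type":"number"}}}},"newtons":{"type":"number"}},"required":["increments"]}

```bash
mkdir -p pics; ls; python3 - <<'E'
from workcell import *
import cv2,numpy as np
print(state(), grip_depth)
for n in ("scene","top"):
    f=grab_frame(n); cv2.imwrite(f"pics/{n}0.png",f["pixels"][:,:,::-1]); np.savez(f"{n}0.npz",**f)
    print(n,f["fx"],f["cx"],f["cy"],f["R"],f["t"])
E
```

```text
pics
{'t': 0.0, 'joint_positions': array([ 1.07801498,  0.46837165, -0.01161485,  1.60365257,  0.00600482,
        1.07139724, -0.05632175]), 'joint_vel': array([ 0.00075777,  0.00076556, -0.00181658, -0.00028054,  0.00057396,
       -0.00023898, -0.00057415]), 'joint_torque': array([-4.64386030e-04, -5.32386124e+01,  2.13656860e-02, -2.51307625e+01,
        1.14817990e-02,  7.73621374e-03,  5.70205395e-05]), 'tool_pos': array([ 0.28229393, -0.58486471,  0.23032994]), 'tcp_rot': array([ 1.9720579 ,  0.45291115, -1.97311008]), 'force': array([-0.08211483, -0.12622859,  0.46813078]), 'wrist_torque': array([0.00845269, 0.01374286, 0.02354315]), 'width': 0.08514199999804634} 0.0187
scene 496.7609453397524 276.86249655538643 206.11863548357138 [[-0.78081188  0.62474917  0.00461284]
 [ 0.35906197  0.45477357 -0.81501871]
 [-0.51128006 -0.63472    -0.57941627]] [ 0.42531264 -0.09391572  1.67695493]
top 406.48673380291837 278.0418594339531 213.03030526853016 [[ 0.0840516  -0.99643804  0.00682383]
 [-0.97491293 -0.08364851 -0.20627095]
 [ 0.20610703  0.01068476 -0.97847112]] [-0.03620099  0.59153336  1.1552325 ]
```

View pics/scene0.png

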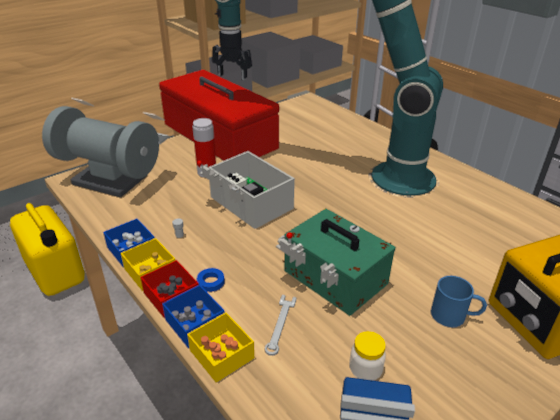

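View pics/top0.png

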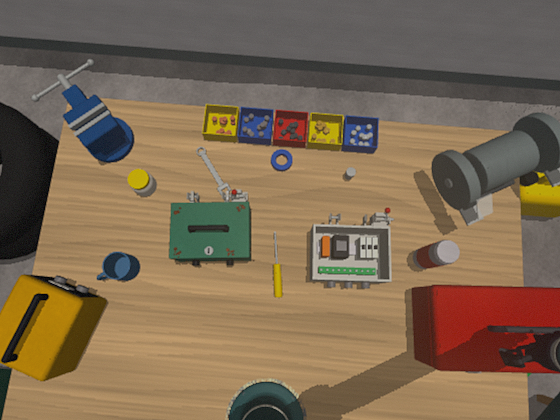

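```bash
cat > h.py <<'E'
import numpy as np,cv2
def cloud(f):
    z=f["z_map"].astype(float);v,u=np.mgrid[:z.shape[0],:z.shape[1]]
    P=np.stack([(u-f["cx"])/f["fx"]*z,(v-f["cy"])/f["fy"]*z,z],-1)
    return (P-f["t"])@f["R"]
def proj(f,X):
    c=np.asarray(X)@f["R"].T+f["t"]; return np.stack([c[...,0]/c[...,2]*f["fx"]+f["cx"],c[...,1]/c[...,2]*f["fy"]+f["cy"]],-1)
E
python3 - <<'E'
from h import *
for n in("top","scene"):
    f=dict(np.load(n+"0.npz"));P=cloud(f);Z=P[...,2]
    for nm,x0,x1,y0,y1,z0,z1 in(("old",.3,.62,.0,.3,.118,.130),("new",.3,.62,-.35,-.05,.104,.116)):
        m=(f["z_map"]>0)&(P[...,0]>x0)&(P[...,0]<x1)&(P[...,1]>y0)&(P[...,1]<y1)&(Z>z0)&(Z<z1)
        mm=cv2.morphologyEx(m.astype(np.uint8),cv2.MORPH_OPEN,np.ones((2,2)))
        Q=P[mm>0]; print(n,nm,len(Q),np.median(Q[:,2]),cv2.minAreaRect((Q[:,:2]*1000).astype(np.float32)))
        if n=="top": cv2.imwrite(f"pics/m_{nm}.png",mm*255)
    c=f["pixels"].astype(int); red=(c[...,0]>150)&(c[...,1]<70)&(c[...,2]<70)&(Z>.13)&(Z<.17)&(P[...,0]>.4)
    k,l,s,ce=cv2.connectedComponentsWithStats(red.astype(np.uint8))
    for i in range(1,k):
        if s[i][4]>4: print("red",s[i],P[l==i].mean(0),P[l==i].max(0))
f=dict(np.load("top0.npz"))["pixels"][:,:,::-1]
cv2.imwrite("pics/crop_t.png",cv2.resize(f[175:300,160:410],None,fx=3.2,fy=3.2,interpolation=cv2.INTER_CUBIC))
E
```

```text
top old 4022 0.12278632848320427 ((510.30450439453125, 143.78924560546875), (366.5341491699219, 246.84213256835938), 74.19525146484375)
top new 631 0.10671664831614797 ((475.3538513183594, -167.7786865234375), (185.9898223876953, 388.541259765625), 12.798234939575195)
red [233 190   3   3   5] [0.62331872 0.14074396 0.15880492] [0.62728    0.14283339 0.16076992]
red [387 209   3   2   6] [ 0.60905975 -0.28982281  0.15409262] [ 0.61125824 -0.28678808  0.15721043]
scene old 3265 0.12397591995319059 ((834.5140380859375, 416.7549743652344), (1120.8978271484375, 263.0211486816406), 34.32509994506836)
scene new 557 0.10650134615234629 ((865.0672607421875, 213.33047485351562), (1417.070068359375, 287.7734680175781), 48.82781982421875)
red [197 161   4   3  10] [ 0.61119648 -0.28413825  0.1540979 ] [ 0.61570467 -0.28119333  0.15871538]
red [287 233   5   4  18] [0.62398799 0.14387631 0.1580703 ] [0.63007246 0.14849318 0.16198285]
```

View pics/crop_t.png

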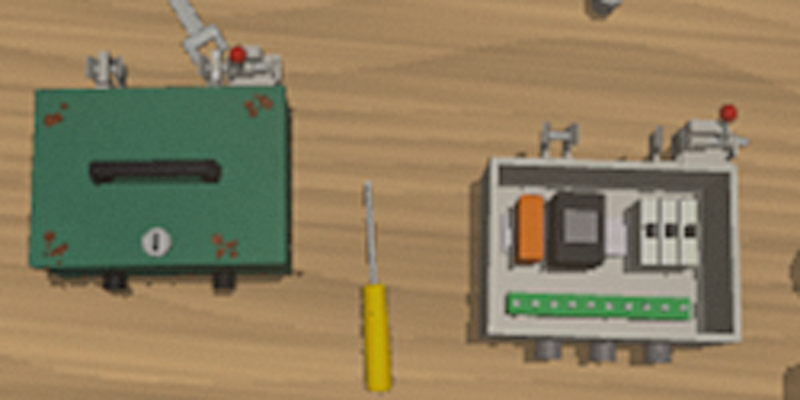

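```bash
cat >> h.py <<'E'
def rect(f,x0,x1,y0,y1,z0,z1):
    P=cloud(f);Z=P[...,2]
    m=(f["z_map"]>0)&(P[...,0]>x0)&(P[...,0]<x1)&(P[...,1]>y0)&(P[...,1]<y1)&(Z>z0)&(Z<z1)
    k,l,s,_=cv2.connectedComponentsWithStats(m.astype(np.uint8),connectivity=8)
    i=1+np.argmax(s[1:,4]); return P[l==i],(l==i)
E
python3 - <<'E'
from h import *
for n in("top","scene"):
    f=dict(np.load(n+"0.npz"))
    for nm,a in(("old",(.35,.595 if 0 else .66,.0,.32,.119,.129)),("new",(.35,.66,-.35,-.05,.105,.115))):
        Q,m=rect(f,*a); print(n,nm,len(Q),np.median(Q[:,2]),cv2.minAreaRect((Q[:,:2]*1000).astype(np.float32)),np.percentile(Q,[1,99],axis=0).round(3).tolist())
        cv2.imwrite(f"pics/m_{n}_{nm}.png",cv2.resize(m[140:300,150:420].astype(np.uint8)*255,None,fx=2,fy=2))
E
cd pics; python3 -c "
import cv2,numpy as np
cv2.imwrite('mm.png',np.vstack([np.hstack([cv2.imread(f'm_{n}_{k}.png')[:,:400] for k in('old','new')]) for n in ('top','scene')])[:600,:800])"
```

```text
top old 4161 0.12296947537619218 ((530.6025390625, 203.5377197265625), (190.78575134277344, 224.1816864013672), 6.080081462860107) [[0.433, 0.09, 0.119], [0.619, 0.311, 0.128]]
top new 638 0.10880690486385736 ((501.3367004394531, -202.91326904296875), (185.31124877929688, 220.48129272460938), 3.1207592487335205) [[0.405, -0.315, 0.105], [0.586, -0.093, 0.114]]
scene old 3692 0.12395660613063261 ((533.0349731445312, 205.58518981933594), (196.4951171875, 226.4704132080078), 6.1636762619018555) [[0.435, 0.095, 0.12], [0.631, 0.317, 0.128]]
scene new 507 0.10901776231606276 ((502.0155029296875, -199.49795532226562), (194.171142578125, 227.94973754882812), 4.689517021179199) [[0.405, -0.313, 0.105], [0.604, -0.087, 0.115]]
```

View pics/mm.png

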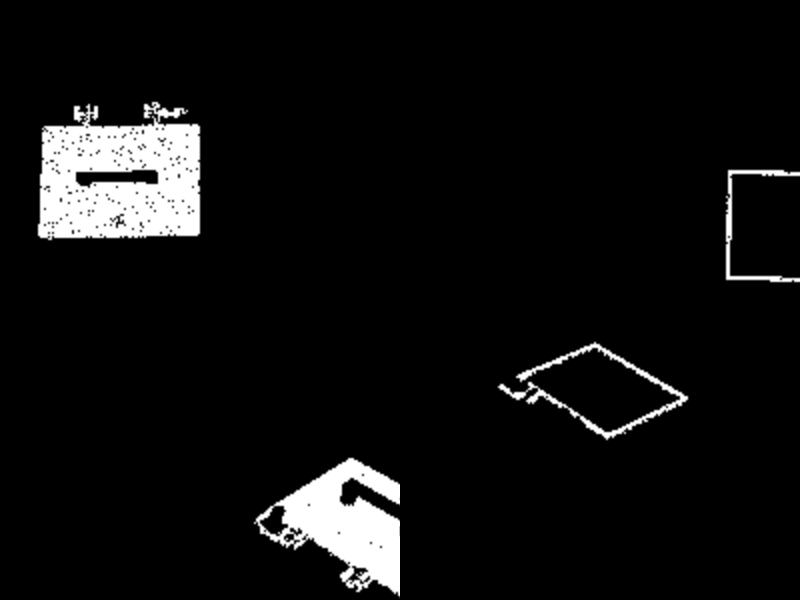

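```bash
cat >> h.py <<'E'
from scipy.optimize import minimize
def fitrect(Q,c0,yaw0,hx,hy,ring=None):
    # maximise overlap: penalise points outside; rectangle of size fixed; coverage by edges percentiles
    def local(p):
        c,s=np.cos(p[2]),np.sin(p[2]); d=Q[:,:2]-p[:2]; return d[:,0]*c+d[:,1]*s,-d[:,0]*s+d[:,1]*c
    p=np.array([*c0,yaw0])
    for it in range(30):
        x,y=local(p); res=[]
        # robust edge lines: extreme points per bin
        E=[]
        b=np.linspace(-hy+.01,hy-.01,20)
        for i in range(19):
            k=(y>b[i])&(y<b[i+1])
            for sg in(1,-1):
                q=k&(sg*x>hx-.012)&(sg*x<hx+.004)
                if q.sum()>0: E.append((0,sg,y[q].mean(),(sg*x[q]).max()-hx))
        b=np.linspace(-hx+.01,hx-.01,15)
        for i in range(14):
            k=(x>b[i])&(x<b[i+1])
            for sg in(1,-1):
                q=k&(sg*y>hy-.012)&(sg*y<hy+.004)
                if q.sum()>0: E.append((1,sg,x[q].mean(),(sg*y[q]).max()-hy))
        A=[];r=[]
        for ax,sg,t,e in E:
            # sg*coord - h = e ; unknown shift(dx,dy,dth), common margin m
            A.append([sg if ax==0 else 0, sg if ax==1 else 0,(sg*t if ax==0 else -sg*t),1]);r.append(e)
        A=np.array(A);r=np.array(r)
        from scipy.optimize import least_squares
        sol=least_squares(lambda v:A@v-r,np.zeros(4),loss='soft_l1',f_scale=.001).x
        c,s=np.cos(p[2]),np.sin(p[2])
        p=p+.6*np.array([c*sol[0]-s*sol[1],s*sol[0]+c*sol[1],-sol[2]*-1])
        if abs(sol[:3]).max()<1e-5:break
    return p,sol,np.abs(A@sol-r).mean()
E
python3 - <<'E'
from h import *
for n in("top","scene"):
    f=dict(np.load(n+"0.npz"))
    for nm,a,c0,y0,hx,hy in(("old",(.35,.66,.0,.32,.119,.129),(.515,.205),.1,.08,.112),("new",(.35,.66,-.35,-.05,.105,.115),(.488,-.2),.06,.078,.110)):
        Q,m=rect(f,*a); p,sol,e=fitrect(Q,c0,y0,hx,hy); print(n,nm,p.round(4),sol.round(5),e)
        c,s=np.cos(p[2]),np.sin(p[2]);R=np.array([[c,-s],[s,c]])
        for k in((.098,-.072),(.117,-.093)): print(k,(p[:2]+R@k).round(4))
        if nm=="new":continue
        P=cloud(f); mm=(abs(P[...,0]-p[0])<.025)&(abs(P[...,1]-p[1])<.08)&(P[...,2]>.15)&(P[...,2]<.17)
        q=P[mm]; print("handle",len(q),np.median(q,0),cv2.minAreaRect((q[:,:2]*1000).astype(np.float32)))
E
```

```text
top old [ 0.514   0.1967 -0.5243] [-0.00012 -0.00029 -0.00586  0.00277] 0.003222141114189668
(0.098, -0.072) [0.5628 0.0853]
(0.117, -0.093) [0.5688 0.0576]
handle 212 [0.51437389 0.19744092 0.15828997] ((515.52734375, 201.24179077148438), (14.743491172790527, 109.75703430175781), 6.22282075881958)
top new [ 0.4908 -0.2035  0.6698] [-1.1e-04 -3.0e-05 -5.2e-04  9.2e-04] 0.0034933976728427356
(0.098, -0.072) [ 0.6123 -0.1991]
(0.117, -0.093) [ 0.6402 -0.2037]
scene old [ 0.5168  0.2029 -0.535 ] [-0.00014 -0.00044 -0.01279  0.00221] 0.0029512801269367707
(0.098, -0.072) [0.5644 0.091 ]
(0.117, -0.093) [0.5701 0.0632]
handle 260 [0.51920977 0.20769817 0.15863462] ((516.2465209960938, 204.8335723876953), (17.453712463378906, 109.66166687011719), 6.824490547180176)
scene new [ 0.4868 -0.1951  0.6424] [ 0.00025 -0.00051  0.00647  0.00145] 0.0029719527017569307
(0.098, -0.072) [ 0.6084 -0.194 ]
(0.117, -0.093) [ 0.6362 -0.1994]
```

```bash
sed -i 's/-sol\[2\]\*-1/-sol[2]/' h.py
python3 - <<'E'
from h import *
for n in("top","scene"):
    f=dict(np.load(n+"0.npz"))
    for nm,a,c0,y0,hx,hy in(("old",(.35,.66,.0,.32,.119,.129),(.515,.205),.1,.08,.112),("new",(.35,.66,-.35,-.05,.105,.115),(.488,-.2),.06,.078,.110)):
        Q,m=rect(f,*a); p,sol,e=fitrect(Q,c0,y0,hx,hy); print(n,nm,p.round(4),sol.round(5),e)
        c,s=np.cos(p[2]),np.sin(p[2]);R=np.array([[c,-s],[s,c]])
        for k in((.098,-.072),(.117,-.093)): print(k,(p[:2]+R@k).round(4))
E
```

```text
top old [0.5156 0.201  0.1038] [-0.0e+00 -1.0e-05 -0.0e+00 -1.2e-03] 0.0007226747914983369
(0.098, -0.072) [0.6205 0.1396]
(0.117, -0.093) [0.6416 0.1207]
top new [ 0.4871 -0.2036  0.0575] [-0.0e+00 -0.0e+00 -1.0e-05 -6.7e-04] 0.0009306450507494404
(0.098, -0.072) [ 0.5891 -0.2699]
(0.117, -0.093) [ 0.6093 -0.2898]
scene old [0.5174 0.2044 0.1025] [ 0.      -0.      -0.      -0.00019] 0.001070830902063809
(0.098, -0.072) [0.6222 0.1428]
(0.117, -0.093) [0.6433 0.1239]
scene new [ 0.4878 -0.2005  0.0523] [-0.      0.     -0.      0.0005] 0.0011635930569584498
(0.098, -0.072) [ 0.5894 -0.2672]
(0.117, -0.093) [ 0.6095 -0.2872]
```

```bash
cat >> h.py <<'E'
from scipy.spatial.transform import Rotation as Ro
OLD=(.5165,.2027,.103); NEW=(.4875,-.202,.055)
def w(box,x,y,z):
    c,s=np.cos(box[2]),np.sin(box[2]); return np.array([box[0]+c*x-s*y,box[1]+s*x+c*y,z])
def go(target,jaw=None):
    """cm in tool axes & spin deg to reach TCP target with jaw axis (tool y) at world angle jaw (mod pi)"""
    from workcell import state
    s=state();R=Ro.from_rotvec(s["tcp_rot"]).as_matrix()
    d=R.T@(np.asarray(target)-s["tool_pos"])*100
    ja=np.arctan2(R[1,1],R[0,1])
    print("t",round(s["t"],2),"pos",s["tool_pos"].round(4),"jaw deg",np.degrees(ja).round(2),"F",s["force"].round(1),"w",round(s["width"],4),"j",s["joint_positions"].round(2))
    print("R",R.round(3).tolist())
    print("  linear cm",d.round(2), end=" ")
    if jaw is not None:
        e=(np.degrees(jaw-ja)+90)%180-90
        print("spin",(-e).round(2),"(about tool x down; -world)")
    else: print()
E
python3 - <<'E'
from h import *
go(w(OLD,.098,-.072,.25),np.pi/2+OLD[2])
for n in("top","scene"):
    f=dict(np.load(n+"0.npz"));P=cloud(f)
    m=(P[...,2]>.1)&(P[...,2]<.2)&(P[...,0]>.3)&(P[...,0]<.65)&(P[...,1]<-.34)&(P[...,1]>-.5)
    q=P[m];print(len(q),np.percentile(q,[2,98],axis=0).round(3) if len(q) else 0)
E
```

```text
t 0.1 pos [ 0.2823 -0.5849  0.2304] jaw deg -64.23 F [-0.2 -0.1 -0.6] w 0.0856 j [ 1.08  0.47 -0.01  1.6   0.01  1.07 -0.06]
R [[-0.001, 0.435, -0.901], [0.001, -0.901, -0.435], [-1.0, -0.002, 0.0]]
  linear cm [ -1.89 -50.65 -62.1 ] spin 19.87 (about tool x down; -world)
2920 [[ 0.303 -0.498  0.106]
 [ 0.642 -0.406  0.191]]
2049 [[ 0.304 -0.498  0.103]
 [ 0.643 -0.402  0.191]]
```

```bash
python3 - <<'E'
from h import *
go(np.array([.44,-.21,.33]),np.pi/2+NEW[2])
E
```

```text
t 0.1 pos [ 0.2823 -0.5849  0.2304] jaw deg -64.23 F [-0.2 -0.1 -0.6] w 0.0856 j [ 1.08  0.47 -0.01  1.6   0.01  1.07 -0.06]
R [[-0.001, 0.435, -0.901], [0.001, -0.901, -0.435], [-1.0, -0.002, 0.0]]
  linear cm [ -9.92 -26.93 -30.5 ] spin 22.62 (about tool x down; -world)
```

>>> servo_tool:
  increments:
    - {"hand":0.2,"linear":[-4,-1,-1],"spin":5}
    - {"hand":0.2,"linear":[-7,-3,-3.5],"spin":10}
    - {"hand":0.2,"linear":[-9,-5.5,-6.5],"spin":15}
    - {"hand":0.2,"linear":[-9.9,-8.3,-9.4],"spin":20}
    - {"hand":0.2,"linear":[-9.9,-11,-12.4],"spin":22.6}

```text
t: 0.52
tool_pos: [0.346, -0.4348, 0.3326]
tcp_rot: [2.197, 0.051, -2.192]
force: [0.7, -0.3, -0.8]
width: 0.0513
```

>>> servo_tool:
  increments:
    - {"hand":0.2,"linear":[0,-3.9,-1],"spin":0}
    - {"hand":0.2,"linear":[0,-8,-2],"spin":0}
    - {"hand":0.2,"linear":[0,-12,-3],"spin":0}
    - {"hand":0.2,"linear":[0,-16,-4],"spin":0}
    - {"hand":0.2,"linear":[0,-20,-5],"spin":0}

```text
t: 0.93
tool_pos: [0.3839, -0.2306, 0.33]
tcp_rot: [2.193, 0.06, -2.194]
force: [0.4, 0.9, -0.1]
width: 0.0511
```

```bash
python3 - <<'E'
from h import *
from workcell import *
f=grab_frame("wrist");np.savez("w1.npz",**f);cv2.imwrite("pics/w1.png",f["pixels"][:,:,::-1])
go(np.array([.44,-.21,.33]),np.pi/2+NEW[2])
print(f["R"].round(3),-f["R"].T@f["t"])
E
```

```text
t 0.98 pos [ 0.386  -0.2221  0.3302] jaw deg -86.23 F [ 0.9  8.  -0.5] w 0.0508 j [ 0.63  0.03 -0.18  1.94  0.    1.17 -1.06]
R [[0.0, 0.066, -0.998], [0.004, -0.998, -0.066], [-1.0, -0.004, -0.0]]
  linear cm [ 0.02 -0.86 -5.47] spin 0.62 (about tool x down; -world)
[[ 0.055 -0.998  0.   ]
 [-0.953 -0.052  0.297]
 [-0.297 -0.017 -0.955]] [ 0.46046832 -0.22605676  0.47244837]
```

View pics/w1.png

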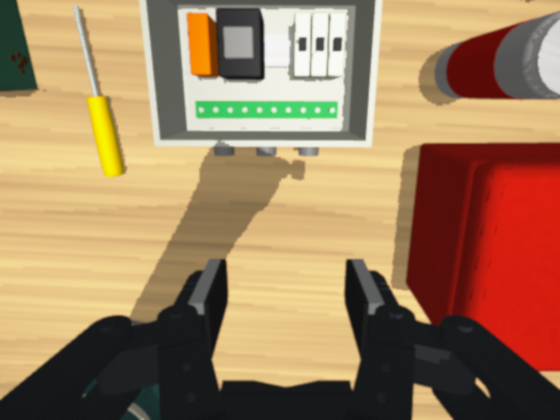

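>>> servo_tool:
  increments:
    - {"hand":0.2,"linear":[0,-0.8,-4],"spin":0}
    - {"hand":0.2,"linear":[0,-0.8,-8],"spin":0}
    - {"hand":0.2,"linear":[0,-0.8,-11.5],"spin":0}
    - {"hand":0.2,"linear":[0,-0.8,-12],"spin":0}
    - {"hand":0.2,"linear":[0,-0.8,-12],"spin":0}

```text
t: 1.4
tool_pos: [0.5048, -0.2174, 0.3289]
tcp_rot: [2.191, 0.065, -2.195]
force: [-0.4, -0.5, 0.5]
width: 0.0512
```

```bash
python3 - <<'E'
from h import *
from workcell import *
f=grab_frame("wrist");np.savez("w2.npz",**f);cv2.imwrite("pics/w2.png",f["pixels"][:,:,::-1])
go(np.array([.44,-.21,.33]),np.pi/2+NEW[2])
f=dict(np.load("w2.npz"))
Q,m=rect(f,.35,.66,-.35,-.05,.105,.115); p,sol,e=fitrect(Q,NEW[:2],NEW[2],.078,.11); print(p.round(4),sol.round(5),e)
P=cloud(f);c=f["pixels"].astype(int); red=(c[...,0]>150)&(c[...,1]<70)&(c[...,2]<70)&(P[...,2]>.13)&(P[...,2]<.17)&(P[...,0]>.55)&(P[...,1]>-.35)
print(red.sum(),P[red].mean(0) if red.any() else 0)
E
```

```text
t 1.45 pos [ 0.5032 -0.218   0.3291] jaw deg -86.79 F [-0.2 -0.5  0.5] w 0.0513 j [ 0.53  0.22 -0.22  1.72  0.05  1.2  -1.21]
R [[-0.002, 0.056, -0.998], [0.001, -0.998, -0.056], [-1.0, -0.001, 0.002]]
  linear cm [-0.07 -1.16  6.27] spin 0.06 (about tool x down; -world)
[ 0.4884 -0.201   0.0555] [ 0.0e+00  1.0e-05 -0.0e+00  2.6e-04] 0.0005743254118164309
213 [ 0.60961363 -0.28735927  0.15383341]
```

View pics/w2.png

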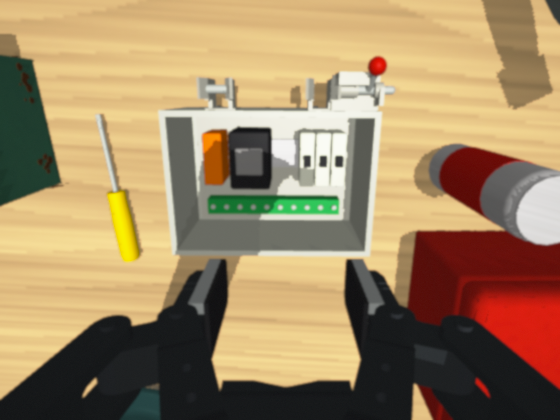

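```bash
sed -i 's/NEW=(.4875,-.202,.055)/NEW=(.4884,-.201,.0555)/' h.py; python3 - <<'E'
from h import *
go(np.array([.535,.19,.32]),np.pi/2+OLD[2])
E
```

```text
t 1.45 pos [ 0.5032 -0.218   0.3291] jaw deg -86.79 F [-0.2 -0.5  0.5] w 0.0513 j [ 0.53  0.22 -0.22  1.72  0.05  1.2  -1.21]
R [[-0.002, 0.056, -0.998], [0.001, -0.998, -0.056], [-1.0, -0.001, 0.002]]
  linear cm [  0.94 -40.56  -5.46] spin -2.69 (about tool x down; -world)
```

>>> servo_tool:
  increments:
    - {"hand":0.2,"linear":[0.2,-4,-0.5],"spin":-1}
    - {"hand":0.2,"linear":[0.4,-8,-1],"spin":-1.5}
    - {"hand":0.2,"linear":[0.6,-12,-1.5],"spin":-2}
    - {"hand":0.2,"linear":[0.8,-16,-2],"spin":-2.5}
    - {"hand":0.2,"linear":[0.9,-20,-2.5],"spin":-2.7}

```text
t: 1.87
tool_pos: [0.5157, -0.0168, 0.3213]
tcp_rot: [2.169, 0.107, -2.17]
force: [0.8, 0.5, -0.9]
width: 0.0509
```

>>> servo_tool:
  increments:
    - {"hand":0.2,"linear":[0,-4.1,-1.5],"spin":0}
    - {"hand":0.2,"linear":[0,-8.2,-2.5],"spin":0}
    - {"hand":0.2,"linear":[0,-12,-3.5],"spin":0}
    - {"hand":0.2,"linear":[0,-16,-4],"spin":0}
    - {"hand":0.2,"linear":[0,-19.5,-4],"spin":0}

```text
t: 2.28
tool_pos: [0.5367, 0.1819, 0.3213]
tcp_rot: [2.169, 0.109, -2.169]
force: [-0.2, -0.3, -0.2]
width: 0.051
```

>>> servo_tool:
  increments:
    - {"hand":0.2,"linear":[0,0,0],"spin":0}
    - {"hand":0.2,"linear":[0,0,0],"spin":0}
    - {"hand":0.2,"linear":[0,0,0],"spin":0}
    - {"hand":0.2,"linear":[0,0,0],"spin":0}
    - {"hand":0.2,"linear":[0,0,0],"spin":0}

```text
t: 2.7
tool_pos: [0.5376, 0.1788, 0.3213]
tcp_rot: [2.17, 0.106, -2.17]
force: [-0.6, 0.0, -0.3]
width: 0.0509
```

```bash
python3 - <<'E'
from h import *
from workcell import *
f=grab_frame("wrist");np.savez("w3.npz",**f);cv2.imwrite("pics/w3.png",f["pixels"][:,:,::-1])
f=dict(np.load("w3.npz"))
Q,m=rect(f,.35,.66,0,.32,.119,.129); p,sol,e=fitrect(Q,OLD[:2],OLD[2],.08,.112); print(p.round(4),sol.round(5),e)
print("pred knob",w(p,.098,-.072,.153))
P=cloud(f);c=f["pixels"].astype(int); red=(c[...,0]>150)&(c[...,1]<70)&(c[...,2]<70)&(P[...,2]>.14)&(P[...,2]<.17)&(P[...,0]>.55)&(P[...,1]>-.0)
print(red.sum(),P[red].mean(0) if red.any() else 0)
mm=(abs(P[...,0]-p[0])<.025)&(abs(P[...,1]-p[1])<.08)&(P[...,2]>.155)&(P[...,2]<.17)
q=P[mm]; print("handle",len(q),np.median(q,0),cv2.minAreaRect((q[:,:2]*1000).astype(np.float32)))
go(w(p,.098,-.072,.20),np.pi/2+p[2])
E
```

```text
[0.5175 0.204  0.1004] [ 0.0e+00  0.0e+00  1.0e-05 -4.4e-04] 0.000887757500176639
pred knob [0.62221639 0.14215164 0.153     ]
220 [0.6240998  0.14325272 0.15915807]
handle 1627 [0.51843639 0.20368522 0.16043698] ((517.8472900390625, 204.1127471923828), (13.153589248657227, 107.4404525756836), 5.700978755950928)
t 2.75 pos [0.5376 0.1791 0.3213] jaw deg -84.3 F [-0.4  0.3 -1.3] w 0.0513 j [-0.    0.29 -0.47  1.68  0.14  1.2  -1.97]
R [[0.0, 0.099, -0.995], [-0.001, -0.995, -0.099], [-1.0, 0.001, -0.0]]
  linear cm [12.13  4.51 -8.05] spin -0.05 (about tool x down; -world)
```

View pics/w3.png

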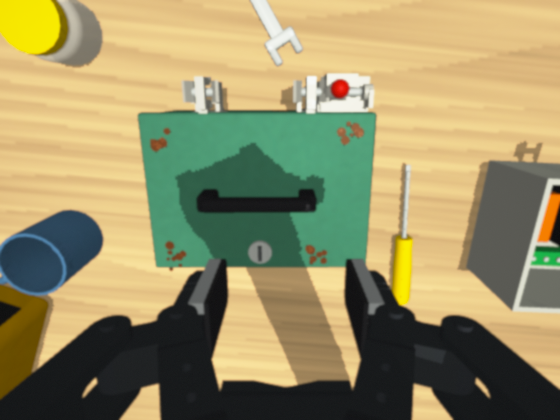

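>>> servo_tool:
  increments:
    - {"hand":0.1,"linear":[1.5,1.8,-3.2],"spin":0}
    - {"hand":0.1,"linear":[4.5,3.2,-5.5],"spin":0}
    - {"hand":0.1,"linear":[8,4.2,-7.5],"spin":0}
    - {"hand":0.1,"linear":[11.5,4.5,-8.1],"spin":0}
    - {"hand":0.1,"linear":[13,4.5,-8.1],"spin":0}

```text
t: 3.17
tool_pos: [0.6221, 0.1403, 0.1856]
tcp_rot: [2.163, 0.103, -2.177]
force: [-1.4, -0.2, -0.1]
width: 0.0468
```

```bash
sed -i 's/OLD=(.5165,.2027,.103)/OLD=(.5177,.204,.100)/' h.py; python3 - <<'E'
from h import *
from workcell import *
f=grab_frame("wrist");cv2.imwrite("pics/w4.png",f["pixels"][:,:,::-1])
go(np.array([.623,.1425,.142]),np.pi/2+OLD[2])
E
```

```text
t 3.22 pos [0.6202 0.141  0.1841] jaw deg -84.33 F [-1.2  0.4 -2.5] w 0.0469 j [ 0.01  0.54 -0.4   1.65  0.23  1.01 -1.93]
R [[-0.01, 0.099, -0.995], [-0.003, -0.995, -0.099], [-1.0, 0.002, 0.01]]
  linear cm [ 4.21 -0.13 -0.34] spin -0.06 (about tool x down; -world)
```

View pics/w4.png

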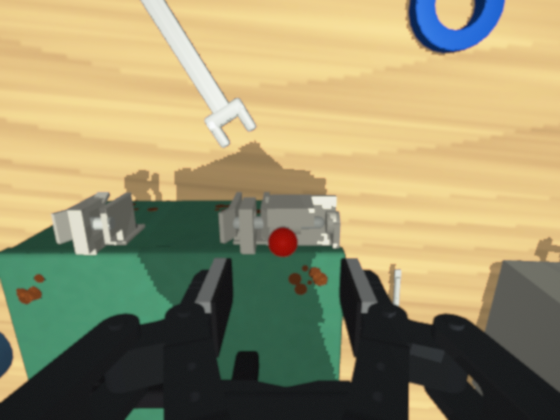

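Knob (283,241) centred between the fingertips (220/350). Descend and close.

>>> servo_tool:
  increments:
    - {"hand":0.1,"linear":[2,-0.1,-0.2],"spin":0}
    - {"hand":0.1,"linear":[3.5,-0.1,-0.2],"spin":0}
    - {"hand":0.1,"linear":[4.2,-0.1,-0.2],"spin":0}
    - {"hand":0.1,"linear":[4.2,-0.1,-0.2],"spin":0}
    - {"hand":0.1,"linear":[4.2,-0.1,-0.2],"spin":0}

```text
t: 3.63
tool_pos: [0.6248, 0.1455, 0.1501]
tcp_rot: [2.17, 0.111, -2.168]
force: [0.2, -1.1, 0.2]
width: 0.0469
```

>>> servo_tool:
  increments:
    - {"hand":-1,"linear":[0,0,0],"spin":0}
    - {"hand":-1,"linear":[0,0,0],"spin":0}
    - {"hand":-1,"linear":[0,0,0],"spin":0}
    - {"hand":-1,"linear":[0,0,0],"spin":0}
    - {"hand":-1,"linear":[0,0,0],"spin":0}
  newtons: 30

```text
t: 4.05
tool_pos: [0.6256, 0.1429, 0.1507]
tcp_rot: [2.17, 0.105, -2.166]
force: [-0.1, -5.1, 3.6]
width: 0.0132
```

```bash
python3 - <<'E'
from h import *
from workcell import *
f=grab_frame("wrist");cv2.imwrite("pics/w5.png",f["pixels"][:,:,::-1])
go(np.array([.623,.1425,.142]),np.pi/2+OLD[2])
E
```

```text
t 4.1 pos [0.6256 0.1429 0.1507] jaw deg -84.24 F [-0.3 -5.   4.2] w 0.0133 j [-0.    0.58 -0.38  1.67  0.26  0.94 -1.95]
R [[0.002, 0.1, -0.995], [-0.003, -0.995, -0.1], [-1.0, 0.004, -0.002]]
  linear cm [0.87 0.01 0.27] spin 0.03 (about tool x down; -world)
```

View pics/w5.png

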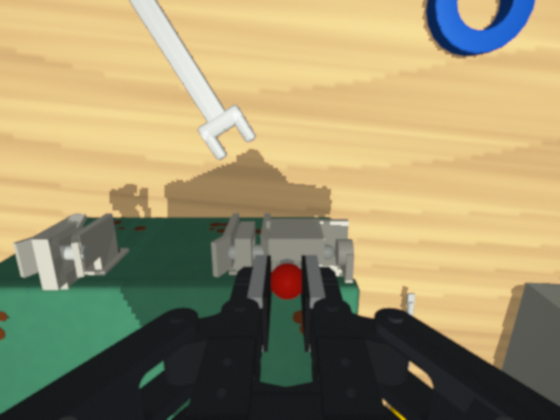

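>>> servo_tool:
  increments:
    - {"hand":-0.3,"linear":[0,0,0],"spin":0}
    - {"hand":-0.3,"linear":[0.3,0,0],"spin":0}
    - {"hand":-0.3,"linear":[0.9,0,0.2],"spin":0}
    - {"hand":-0.3,"linear":[0.9,0,0.2],"spin":0}
    - {"hand":-0.3,"linear":[0.9,0,0.2],"spin":0}

```text
t: 4.52
tool_pos: [0.6217, 0.1459, 0.1394]
tcp_rot: [2.167, 0.112, -2.17]
force: [0.2, -0.2, -0.8]
width: 0.0301
```

```bash
python3 - <<'E'
from h import *
go(np.array([.623,.1425,.141]),np.pi/2+OLD[2])
E
```

```text
t 4.52 pos [0.6217 0.1459 0.1394] jaw deg -84.09 F [ 0.2 -0.2 -0.8] w 0.0301 j [-0.01  0.59 -0.38  1.68  0.26  0.92 -1.96]
R [[-0.001, 0.103, -0.995], [0.0, -0.995, -0.103], [-1.0, -0.0, 0.001]]
  linear cm [-0.16  0.35 -0.1 ] spin 0.18 (about tool x down; -world)
```

>>> servo_tool:
  increments:
    - {"hand":-0.6,"linear":[-0.1,0.3,0],"spin":0}
    - {"hand":-1,"linear":[-0.1,0.3,0],"spin":0}
    - {"hand":-1,"linear":[-0.1,0.3,0],"spin":0}
    - {"hand":-1,"linear":[-0.1,0.3,0],"spin":0}
    - {"hand":-1,"linear":[-0.1,0.3,0],"spin":0}
  newtons: 40

```text
t: 4.93
tool_pos: [0.6226, 0.1422, 0.1412]
tcp_rot: [2.168, 0.11, -2.169]
force: [-0.9, -2.0, 0.5]
width: 0.013
```

```bash
python3 - <<'E'
from h import *
go(w(OLD,.098,-.097,.141),np.pi/2+OLD[2])
E
```

```text
t 4.93 pos [0.6226 0.1422 0.1412] jaw deg -84.15 F [-0.9 -2.   0.5] w 0.013 j [-0.    0.59 -0.38  1.68  0.26  0.92 -1.95]
R [[-0.0, 0.102, -0.995], [-0.0, -0.995, -0.102], [-1.0, 0.0, 0.0]]
  linear cm [0.02 2.5  0.03] spin 0.12 (about tool x down; -world)
```

>>> servo_tool:
  increments:
    - {"hand":-1,"linear":[0,0.6,0],"spin":0}
    - {"hand":-1,"linear":[0,1.2,0],"spin":0}
    - {"hand":-1,"linear":[0,1.8,0],"spin":0}
    - {"hand":-1,"linear":[0,2.3,0],"spin":0}
    - {"hand":-1,"linear":[0,2.5,0],"spin":0}

```text
t: 5.35
tool_pos: [0.6251, 0.1227, 0.1413]
tcp_rot: [2.172, 0.122, -2.169]
force: [1.1, 8.8, -3.6]
width: 0.0131
```

```bash
python3 - <<'E'
from h import *
from workcell import *
f=grab_frame("wrist");cv2.imwrite("pics/w6.png",f["pixels"][:,:,::-1])
go(w(OLD,.098,-.097,.141),np.pi/2+OLD[2])
E
```

```text
t 5.4 pos [0.6253 0.1222 0.1413] jaw deg -83.99 F [ 0.5  8.6 -3.8] w 0.0129 j [ 0.04  0.58 -0.39  1.69  0.26  0.92 -1.91]
R [[0.002, 0.105, -0.995], [0.007, -0.994, -0.105], [-1.0, -0.006, -0.002]]
  linear cm [0.03 0.48 0.09] spin 0.28 (about tool x down; -world)
```

View pics/w6.png

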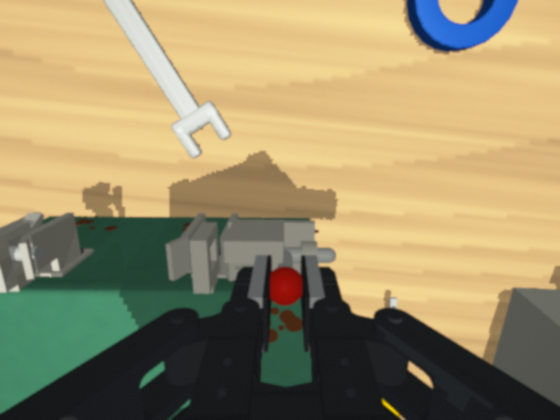

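>>> servo_tool:
  increments:
    - {"hand":-1,"linear":[0,0.3,0],"spin":0}
    - {"hand":-1,"linear":[0,0.7,0],"spin":0}
    - {"hand":-1,"linear":[0,0.7,-0.7],"spin":0}
    - {"hand":-1,"linear":[0.2,0.7,-1.4],"spin":0}
    - {"hand":-1,"linear":[0.4,0.7,-1.9],"spin":0}

```text
t: 5.82
tool_pos: [0.645, 0.1189, 0.1378]
tcp_rot: [2.173, 0.123, -2.169]
force: [-1.5, 10.8, 0.0]
width: 0.0129
```

```bash
python3 - <<'E'
from h import *
from workcell import *
f=grab_frame("wrist");cv2.imwrite("pics/w7.png",f["pixels"][:,:,::-1])
go(w(OLD,.117,-.093,.138),np.pi/2+OLD[2])
E
```

```text
t 5.87 pos [0.6459 0.119  0.1374] jaw deg -83.95 F [ 2.2 10.1 -0.7] w 0.0127 j [ 0.04  0.61 -0.38  1.64  0.26  0.93 -1.9 ]
R [[0.002, 0.105, -0.994], [0.008, -0.994, -0.105], [-1.0, -0.008, -0.003]]
  linear cm [-0.06 -0.44  0.2 ] spin 0.33 (about tool x down; -world)
```

View pics/w7.png

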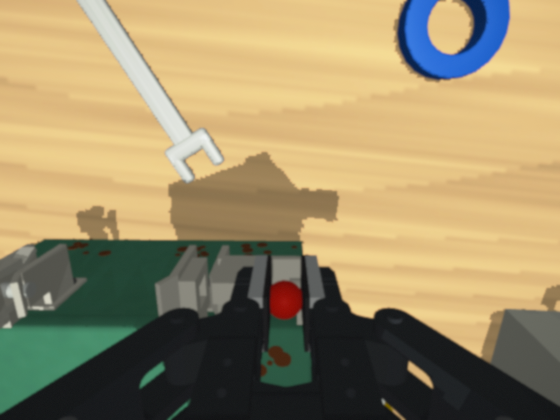

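Knob (284,300) is still between the pads, leaned out and back. Open and rise.

>>> servo_tool:
  increments:
    - {"hand":-0.5,"linear":[0,-0.4,0],"spin":0}
    - {"hand":0.0,"linear":[0,-0.4,0],"spin":0}
    - {"hand":0.2,"linear":[0,-0.4,0],"spin":0}
    - {"hand":0.2,"linear":[-2,-0.4,0],"spin":0}
    - {"hand":0.2,"linear":[-6,-0.4,0],"spin":0}

```text
t: 6.28
tool_pos: [0.6414, 0.1141, 0.1925]
tcp_rot: [2.157, 0.107, -2.18]
force: [-0.3, -0.2, -0.2]
width: 0.0512
```

>>> servo_tool:
  increments:
    - {"hand":0.2,"linear":[-3,0,2],"spin":-7}
    - {"hand":0.2,"linear":[-5,0,5],"spin":-14}
    - {"hand":0.2,"linear":[-5,-1,8],"spin":-21}
    - {"hand":0.2,"linear":[-5,-2,11],"spin":-28}
    - {"hand":0.2,"linear":[-5,-3,12],"spin":-35}

```text
t: 6.7
tool_pos: [0.5186, 0.133, 0.2477]
tcp_rot: [1.801, 0.675, -1.804]
force: [-0.6, 0.6, 0.2]
width: 0.0514
```

```bash
python3 - <<'E'
from h import *
from workcell import *
f=grab_frame("wrist");np.savez("w8.npz",**f);cv2.imwrite("pics/w8.png",f["pixels"][:,:,::-1])
P=cloud(f);c=f["pixels"].astype(int); red=(c[...,0]>150)&(c[...,1]<70)&(c[...,2]<70)&(P[...,2]>.14)&(P[...,2]<.17)&(P[...,0]>.55)&(P[...,1]>-.0)
print(red.sum(),P[red].mean(0) if red.any() else 0, w(OLD,.117,-.093,.148))
go(w(OLD,0,0,.2),OLD[2])
E
```

```text
407 [0.64172224 0.12445653 0.15366705] [0.6434     0.12314512 0.148     ]
t 6.75 pos [0.518  0.1355 0.2479] jaw deg -48.32 F [-1.8  1.5 -0.4] w 0.0512 j [ 0.17  0.32 -0.59  1.84  0.21  1.05 -1.35]
R [[-0.001, 0.665, -0.747], [-0.001, -0.747, -0.665], [-1.0, 0.001, 0.001]]
  linear cm [ 4.78 -5.14 -4.54] spin -54.05 (about tool x down; -world)
```

View pics/w8.png

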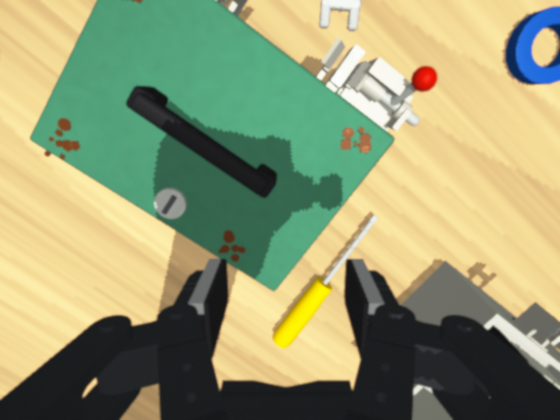

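>>> servo_tool:
  increments:
    - {"hand":0.2,"linear":[0,-2,-1],"spin":-7}
    - {"hand":0.2,"linear":[0,-4,-3],"spin":-14}
    - {"hand":0.2,"linear":[1,-5.1,-4.5],"spin":-21}
    - {"hand":0.2,"linear":[2,-5.1,-4.5],"spin":-28}
    - {"hand":0.2,"linear":[3,-5.1,-4.5],"spin":-35}

```text
t: 7.17
tool_pos: [0.5234, 0.2027, 0.2171]
tcp_rot: [1.385, 1.085, -1.383]
force: [-0.2, -0.1, -0.7]
width: 0.0512
```

>>> servo_tool:
  increments:
    - {"hand":0.2,"linear":[0.5,0,0],"spin":-7}
    - {"hand":0.2,"linear":[1,0,0],"spin":-14}
    - {"hand":0.2,"linear":[1.5,0,0],"spin":-19}
    - {"hand":0.2,"linear":[1.5,0,0],"spin":-19}
    - {"hand":0.2,"linear":[1.5,0,0],"spin":-19}

```text
t: 7.58
tool_pos: [0.5231, 0.2012, 0.2019]
tcp_rot: [1.149, 1.246, -1.15]
force: [-0.5, -0.8, -0.2]
width: 0.0515
```

```bash
python3 - <<'E'
from h import *
from workcell import *
f=grab_frame("wrist");np.savez("w9.npz",**f);cv2.imwrite("pics/w9.png",f["pixels"][:,:,::-1])
go(w(OLD,0,0,.136),OLD[2])
E
```

```text
t 7.63 pos [0.5232 0.2015 0.2023] jaw deg 4.63 F [0.1 0.3 0.6] w 0.0512 j [ 0.17  0.48 -0.77  1.81  0.39  1.01 -0.68]
R [[0.0, 0.997, 0.081], [-0.0, 0.081, -0.997], [-1.0, 0.0, 0.0]]
  linear cm [ 6.63 -0.53 -0.3 ] spin -1.1 (about tool x down; -world)
```

View pics/w9.png

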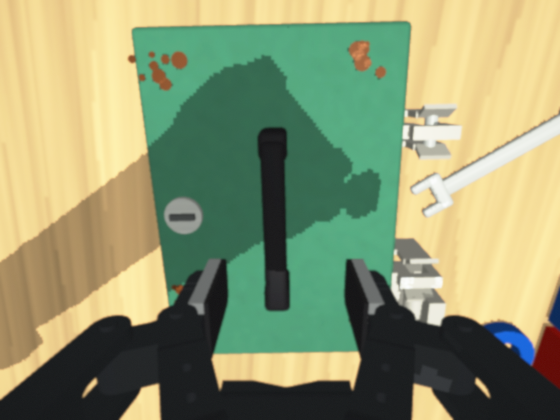

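>>> servo_tool:
  increments:
    - {"hand":0.2,"linear":[2,-0.5,-0.3],"spin":-1.1}
    - {"hand":0.2,"linear":[4,-0.5,-0.3],"spin":-1.1}
    - {"hand":0.2,"linear":[5.5,-0.5,-0.3],"spin":-1.1}
    - {"hand":0.2,"linear":[6.5,-0.5,-0.3],"spin":-1.1}
    - {"hand":0.2,"linear":[6.5,-0.5,-0.3],"spin":-1.1}

```text
t: 8.05
tool_pos: [0.5167, 0.204, 0.1356]
tcp_rot: [1.131, 1.257, -1.136]
force: [0.2, 0.5, -0.0]
width: 0.0513
```

```bash
python3 - <<'E'
from h import *
go(w(OLD,0,0,.136),OLD[2])
E
```

```text
t 8.05 pos [0.5167 0.204  0.1356] jaw deg 5.87 F [ 0.2  0.5 -0. ] w 0.0513 j [ 0.12  0.55 -0.72  1.88  0.46  0.89 -0.73]
R [[-0.003, 0.995, 0.102], [-0.001, 0.102, -0.995], [-1.0, -0.003, 0.001]]
  linear cm [-0.04  0.1   0.01] spin 0.14 (about tool x down; -world)
```

>>> servo_tool:
  increments:
    - {"hand":-0.5,"linear":[0,0.1,0],"spin":0}
    - {"hand":-1,"linear":[0,0.1,0],"spin":0}
    - {"hand":-1,"linear":[0,0.1,0],"spin":0}
    - {"hand":-1,"linear":[0,0.1,0],"spin":0}
    - {"hand":-1,"linear":[0,0.1,0],"spin":0}
  newtons: 80

```text
t: 8.47
tool_pos: [0.5187, 0.2052, 0.1384]
tcp_rot: [1.133, 1.256, -1.132]
force: [-2.8, -1.2, 5.2]
width: 0.0114
```

>>> servo_tool:
  increments:
    - {"hand":-1,"linear":[-0.4,0,0],"spin":0}
    - {"hand":-1,"linear":[-0.8,0,0],"spin":0}
    - {"hand":-1,"linear":[-1.4,0,0],"spin":0}
    - {"hand":-1,"linear":[-2,0,0],"spin":0}
    - {"hand":-1,"linear":[-2.6,0,0],"spin":0}

```text
t: 8.88
tool_pos: [0.5183, 0.2048, 0.1636]
tcp_rot: [1.132, 1.257, -1.132]
force: [0.6, 0.7, -4.6]
width: 0.0114
```

```bash
python3 - <<'E'
from h import *
from workcell import *
go(w(OLD,0,0,.28),OLD[2])
f=grab_frame("wrist");cv2.imwrite("pics/w10.png",f["pixels"][:,:,::-1])
f=grab_frame("scene");cv2.imwrite("pics/s10.png",cv2.resize(f["pixels"][130:330,140:440,::-1],None,fx=2.5,fy=2.5))
E
```

```text
t 8.88 pos [0.5183 0.2048 0.1636] jaw deg 5.96 F [ 0.6  0.7 -4.6] w 0.0114 j [ 0.14  0.52 -0.75  1.85  0.43  0.94 -0.7 ]
R [[-0.0, 0.995, 0.104], [-0.0, 0.104, -0.995], [-1.0, -0.0, 0.0]]
  linear cm [-11.64  -0.08   0.07] spin 0.23 (about tool x down; -world)
```

View pics/s10.png

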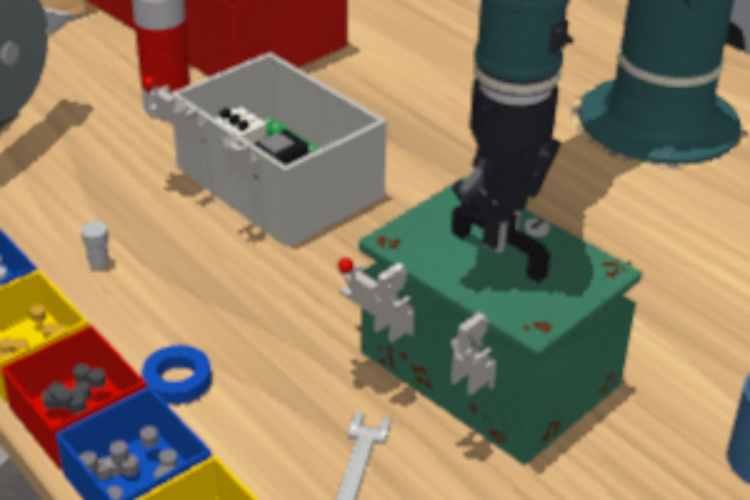

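>>> servo_tool:
  increments:
    - {"hand":-1,"linear":[-2,0,0],"spin":0}
    - {"hand":-1,"linear":[-5,0,0],"spin":0}
    - {"hand":-1,"linear":[-8,0,0],"spin":0}
    - {"hand":-1,"linear":[-10,0,0],"spin":0}
    - {"hand":-1,"linear":[-11,0,0],"spin":0}

```text
t: 9.4
tool_pos: [0.5194, 0.2057, 0.2761]
tcp_rot: [1.135, 1.254, -1.128]
force: [0.7, 1.3, -5.4]
width: 0.0117
```

```bash
python3 - <<'E'
from h import *
go(w(NEW,0,0,.28),NEW[2])
E
```

```text
t 9.4 pos [0.5194 0.2057 0.2761] jaw deg 5.98 F [ 0.7  1.3 -5.4] w 0.0117 j [ 0.21  0.39 -0.82  1.74  0.32  1.14 -0.6 ]
R [[0.004, 0.995, 0.104], [0.001, 0.104, -0.995], [-1.0, 0.004, -0.001]]
  linear cm [-0.45 -7.31 40.13] spin 2.8 (about tool x down; -world)
```

>>> servo_tool:
  increments:
    - {"hand":-1,"linear":[0,-0.3,1.5],"spin":0}
    - {"hand":-1,"linear":[0,-0.8,4.5],"spin":0.5}
    - {"hand":-1,"linear":[0,-1.4,7.5],"spin":1}
    - {"hand":-1,"linear":[0,-2,10.5],"spin":1}
    - {"hand":-1,"linear":[0,-2.5,13.5],"spin":1}

```text
t: 9.82
tool_pos: [0.5064, 0.0665, 0.2722]
tcp_rot: [1.143, 1.25, -1.146]
force: [1.6, -0.7, -5.6]
width: 0.0112
```

>>> servo_tool:
  increments:
    - {"hand":-1,"linear":[0,-0.5,3],"spin":0}
    - {"hand":-1,"linear":[0,-1,6],"spin":0.5}
    - {"hand":-1,"linear":[0,-1.6,9],"spin":1}
    - {"hand":-1,"linear":[0,-2.2,12],"spin":1}
    - {"hand":-1,"linear":[0,-2.7,15],"spin":1.5}

```text
t: 10.23
tool_pos: [0.4924, -0.0852, 0.2723]
tcp_rot: [1.164, 1.238, -1.166]
force: [0.4, -0.6, -6.2]
width: 0.0114
```

>>> servo_tool:
  increments:
    - {"hand":-1,"linear":[0,-0.5,3],"spin":0}
    - {"hand":-1,"linear":[0,-1,6],"spin":0.3}
    - {"hand":-1,"linear":[0,-1.5,8.5],"spin":0.3}
    - {"hand":-1,"linear":[0,-2,10.5],"spin":0.3}
    - {"hand":-1,"linear":[0,-2,11.4],"spin":0.3}

```text
t: 10.65
tool_pos: [0.4786, -0.2025, 0.2719]
tcp_rot: [1.17, 1.234, -1.175]
force: [-1.1, -0.6, -5.5]
width: 0.0108
```

```bash
python3 - <<'E'
from h import *
go(w(NEW,0,0,.28),NEW[2])
E
```

```text
t 10.65 pos [ 0.4786 -0.2025  0.2719] jaw deg 2.89 F [-1.1 -0.6 -5.5] w 0.0108 j [ 0.91  0.29 -0.68  1.84  0.2   1.09  0.2 ]
R [[-0.003, 0.999, 0.05], [-0.001, 0.05, -0.999], [-1.0, -0.003, 0.001]]
  linear cm [-0.81  0.98 -0.1 ] spin -0.29 (about tool x down; -world)
```

>>> servo_tool:
  increments:
    - {"hand":-1,"linear":[0.5,0.5,0],"spin":-0.2}
    - {"hand":-1,"linear":[1.5,1,0],"spin":-0.2}
    - {"hand":-1,"linear":[3,1,0],"spin":-0.2}
    - {"hand":-1,"linear":[4,1,0],"spin":-0.2}
    - {"hand":-1,"linear":[4,1,0],"spin":-0.2}

```text
t: 11.07
tool_pos: [0.4892, -0.196, 0.2301]
tcp_rot: [1.164, 1.244, -1.166]
force: [-1.1, 0.6, -6.0]
width: 0.0111
```

>>> servo_tool:
  increments:
    - {"hand":-1,"linear":[0,0,0],"spin":0}
    - {"hand":-1,"linear":[0,0,0],"spin":0}
    - {"hand":-1,"linear":[0,0,0],"spin":0}
    - {"hand":-1,"linear":[0,0,0],"spin":0}
    - {"hand":-1,"linear":[0,0,0],"spin":0}

```text
t: 11.48
tool_pos: [0.4909, -0.1983, 0.2337]
tcp_rot: [1.166, 1.235, -1.166]
force: [0.0, -0.0, -5.6]
width: 0.0112
```

```bash
python3 - <<'E'
from h import *
from workcell import *
go(w(NEW,0,0,.232),NEW[2])
s=state();zt=s["tool_pos"][2]+.0187-.0305
print("door top z",zt)
for n in("top","scene","wrist"):
    f=grab_frame(n);np.savez(n+"11.npz",**f);cv2.imwrite(f"pics/{n}11.png",f["pixels"][:,:,::-1])
    P=cloud(f);m=(abs(P[...,2]-zt)<.02)&(abs(P[...,0]-.49)<.07)&(abs(P[...,1]+.2)<.1)
    zz=np.median(P[m][:,2]);q=P[m&(abs(P[...,2]-zz)<.006)]
    A=np.c_[q[:,:2],np.ones(len(q))];pl=np.linalg.lstsq(A,q[:,2],rcond=None)[0]
    Q,mm=rect(f,.35,.66,-.36,-.04,zz-.006,zz+.006); p,sol,e=fitrect(Q,NEW[:2],NEW[2],.08,.112)
    print(n,zz,"slope",pl[:2],p.round(4),sol.round(4),e)
E
```

```text
t 11.48 pos [ 0.4909 -0.1983  0.2337] jaw deg 3.37 F [ 0.  -0.  -5.6] w 0.0112 j [ 0.87  0.35 -0.67  1.86  0.25  1.02  0.16]
R [[0.001, 0.998, 0.059], [-0.001, 0.059, -0.998], [-1.0, 0.001, 0.001]]
  linear cm [ 0.17 -0.26  0.26] spin 0.19 (about tool x down; -world)
door top z 0.22194640483316955
top 0.21854959081997233 slope [-0.00260354 -0.00760447] [ 0.49   -0.2013  0.0527] [-0.0001  0.0001 -0.0001 -0.0007] 0.000804678476256689
scene 0.21910782946303736 slope [-0.00598813  0.00036451] [ 0.4927 -0.1981  0.0634] [ 0.      0.     -0.      0.0001] 0.0012433856696309686
wrist 0.21901000892961814 slope [-0.00328955 -0.00306516] [ 0.4914 -0.1988  0.0587] [ 0.      0.     -0.     -0.0004] 0.0004087494424399362
```

View pics/wrist11.png

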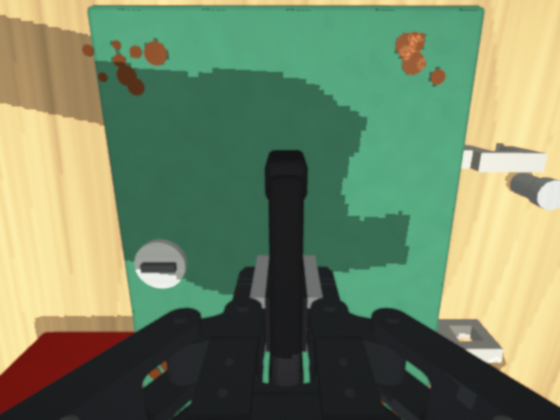

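View pics/top11.png

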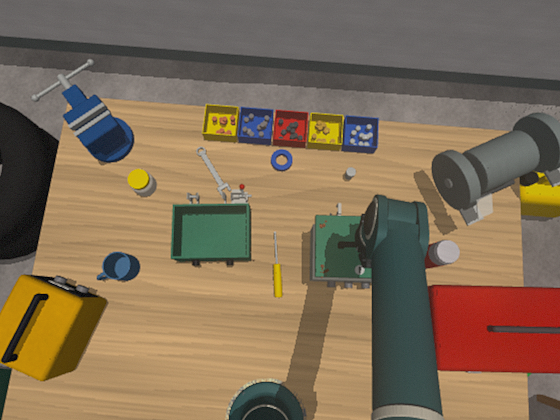

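>>> servo_tool:
  increments:
    - {"hand":-1,"linear":[1,-0.3,0.2],"spin":0.2}
    - {"hand":-1,"linear":[2.5,-0.3,0.2],"spin":0.2}
    - {"hand":-1,"linear":[4,-0.3,0.2],"spin":0.2}
    - {"hand":-1,"linear":[5,-0.3,0.2],"spin":0.2}
    - {"hand":-1,"linear":[5,-0.3,0.2],"spin":0.2}

```text
t: 12.05
tool_pos: [0.4858, -0.2001, 0.1805]
tcp_rot: [1.168, 1.24, -1.171]
force: [-0.2, -0.0, -6.4]
width: 0.0114
```

>>> servo_tool:
  increments:
    - {"hand":-1,"linear":[0,0,0],"spin":0}
    - {"hand":-1,"linear":[0,0,0],"spin":0}
    - {"hand":-1,"linear":[0,0,0],"spin":0}
    - {"hand":-1,"linear":[0,0,0],"spin":0}
    - {"hand":-1,"linear":[0,0,0],"spin":0}

```text
t: 12.47
tool_pos: [0.4881, -0.2005, 0.1838]
tcp_rot: [1.168, 1.234, -1.168]
force: [-0.7, 0.3, -5.3]
width: 0.0113
```

```bash
cat > meas.py <<'E'
from h import *
from workcell import *
import sys
k=sys.argv[1]
go(np.array([.4879,-.2008,.1384]),NEW[2])
zt=state()["tool_pos"][2]-.0146
for n in("top","scene","wrist"):
    f=grab_frame(n);np.savez(n+k+".npz",**f);cv2.imwrite(f"pics/{n}{k}.png",f["pixels"][:,:,::-1])
    P=cloud(f);m=(abs(P[...,2]-zt)<.02)&(abs(P[...,0]-.49)<.07)&(abs(P[...,1]+.2)<.1)
    zz=np.median(P[m][:,2]);q=P[m&(abs(P[...,2]-zz)<.006)]
    pl=np.linalg.lstsq(np.c_[q[:,:2],np.ones(len(q))],q[:,2],rcond=None)[0]
    Q,mm=rect(f,.35,.66,-.36,-.04,zz-.006,zz+.006); p,sol,e=fitrect(Q,NEW[:2],NEW[2],.08,.112)
    print(n,zz.round(4),"slope",pl[:2].round(4),p.round(4),sol.round(4),e.round(4))
f=np.load("scene"+k+".npz")["pixels"]
cv2.imwrite(f"pics/scrop{k}.png",cv2.resize(f[130:250,170:320,::-1],None,fx=5,fy=5,interpolation=cv2.INTER_CUBIC)[:600,:800])
E
python3 meas.py 12
```

```text
t 12.47 pos [ 0.4881 -0.2005  0.1838] jaw deg 3.16 F [-0.7  0.3 -5.3] w 0.0113 j [ 0.85  0.41 -0.64  1.91  0.3   0.92  0.12]
R [[0.001, 0.998, 0.055], [-0.001, 0.055, -0.998], [-1.0, 0.001, 0.001]]
  linear cm [ 4.54 -0.02  0.03] spin -0.02 (about tool x down; -world)
top 0.1686 slope [-0.0037 -0.0032] [ 0.4873 -0.2036  0.0477] [-0.      0.      0.     -0.0007] 0.0007
scene 0.1691 slope [-0.0058  0.0006] [ 0.4901 -0.1996  0.0486] [ 0.      0.      0.     -0.0005] 0.0015
wrist 0.169 slope [-0.0032 -0.0027] [ 0.4884 -0.2009  0.0546] [ 0.      0.      0.     -0.0004] 0.0004
```

View pics/scrop12.png

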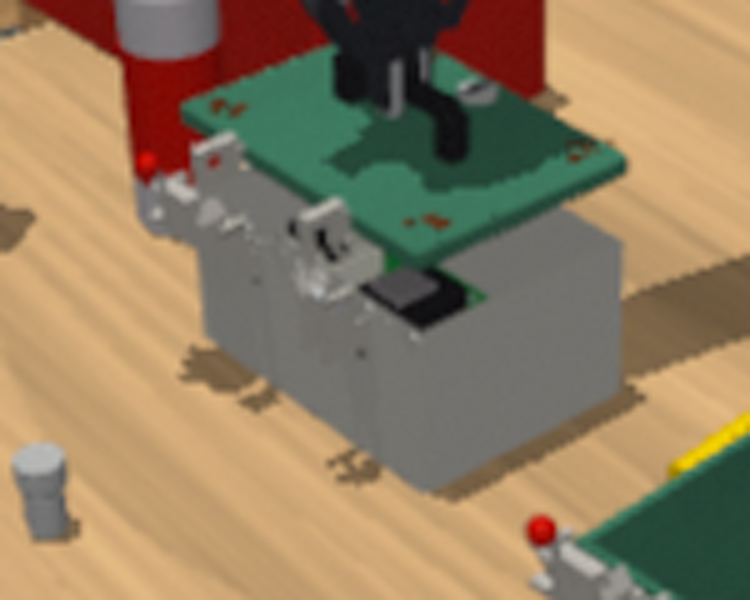

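View pics/wrist12.png

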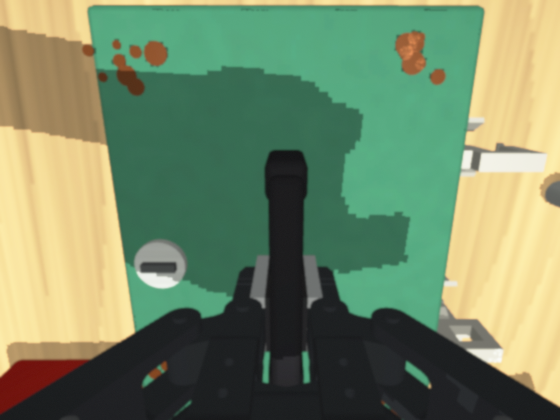

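>>> servo_tool:
  increments:
    - {"hand":-1,"linear":[0.6,0,0],"spin":0}
    - {"hand":-1,"linear":[1.2,0,0],"spin":0}
    - {"hand":-1,"linear":[1.8,0,0],"spin":0}
    - {"hand":-1,"linear":[2.2,0,0],"spin":0}
    - {"hand":-1,"linear":[2.5,0,0],"spin":0}

```text
t: 13.03
tool_pos: [0.4873, -0.2002, 0.1571]
tcp_rot: [1.168, 1.236, -1.169]
force: [0.7, -0.5, -5.2]
width: 0.0112
```

>>> servo_tool:
  increments:
    - {"hand":-1,"linear":[0.3,0,0],"spin":0}
    - {"hand":-1,"linear":[0.6,0,0],"spin":0}
    - {"hand":-1,"linear":[0.9,0,0],"spin":0}
    - {"hand":-1,"linear":[1.2,0,0],"spin":0}
    - {"hand":-1,"linear":[1.4,0,0],"spin":0}

```text
t: 13.45
tool_pos: [0.4877, -0.2004, 0.1439]
tcp_rot: [1.168, 1.235, -1.168]
force: [0.2, 0.1, -5.7]
width: 0.0115
```

```bash
python3 meas.py 13
```

```text
t 13.45 pos [ 0.4877 -0.2004  0.1439] jaw deg 3.17 F [ 0.2  0.1 -5.7] w 0.0115 j [ 0.82  0.46 -0.61  1.95  0.35  0.84  0.08]
R [[-0.0, 0.998, 0.055], [0.0, 0.055, -0.998], [-1.0, -0.0, -0.0]]
  linear cm [0.55 0.02 0.05] spin -0.01 (about tool x down; -world)
top 0.1286 slope [-0.0025 -0.0023] [ 0.4869 -0.2033  0.06  ] [-0.     -0.     -0.     -0.0007] 0.0006
scene 0.1289 slope [-0.0053  0.0011] [ 0.4889 -0.2003  0.0531] [0.     0.     0.     0.0003] 0.0011
wrist 0.1293 slope [-0.0035 -0.0021] [ 0.4881 -0.2008  0.055 ] [-0.      0.      0.     -0.0004] 0.0004
```

View pics/scrop13.png

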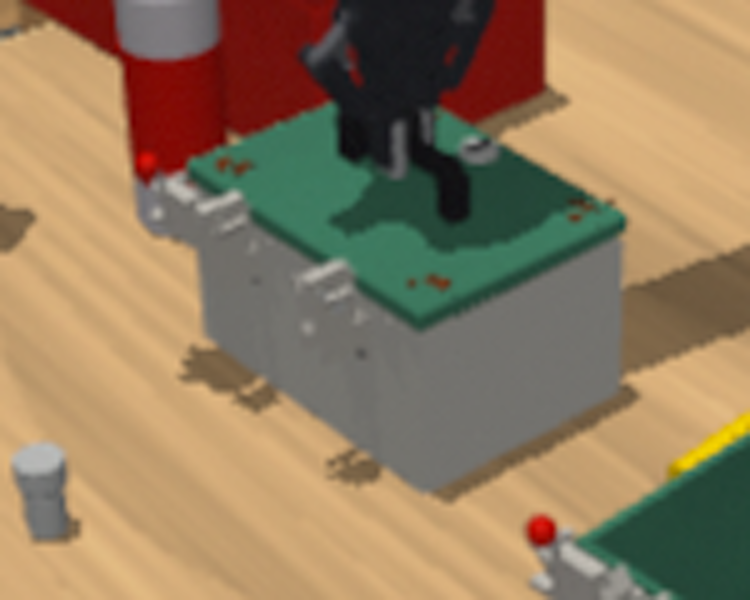

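No contact force; 5 mm left.

>>> servo_tool:
  increments:
    - {"hand":-1,"linear":[0.2,0,0],"spin":0}
    - {"hand":-1,"linear":[0.4,0,0],"spin":0}
    - {"hand":-1,"linear":[0.6,0,0],"spin":0}
    - {"hand":-1,"linear":[0.7,0,0],"spin":0}
    - {"hand":-1,"linear":[0.7,0,0],"spin":0}

```text
t: 14.02
tool_pos: [0.4878, -0.2005, 0.1384]
tcp_rot: [1.167, 1.234, -1.169]
force: [-3.9, 1.6, 7.4]
width: 0.0111
```

```bash
python3 meas.py 14
```

```text
t 14.02 pos [ 0.4878 -0.2005  0.1384] jaw deg 3.17 F [-3.9  1.6  7.4] w 0.0111 j [ 0.82  0.47 -0.61  1.95  0.36  0.83  0.07]
R [[-0.0, 0.998, 0.055], [-0.001, 0.055, -0.998], [-1.0, -0.0, 0.001]]
  linear cm [0.   0.01 0.03] spin -0.01 (about tool x down; -world)
top 0.1232 slope [-0.0017 -0.0012] [ 0.4875 -0.2039  0.059 ] [-0.     -0.      0.     -0.0005] 0.0006
scene 0.1238 slope [-0.0057 -0.0001] [ 0.4891 -0.2002  0.0488] [0.     0.     0.     0.0002] 0.0013
wrist 0.1239 slope [-0.0017 -0.0027] [ 0.4884 -0.201   0.0549] [ 0.     -0.      0.     -0.0004] 0.0004
```

>>> servo_tool:
  increments:
    - {"hand":-0.6,"linear":[0,0,0],"spin":0}
    - {"hand":-0.2,"linear":[0,0,0],"spin":0}
    - {"hand":0.1,"linear":[0,0,0],"spin":0}
    - {"hand":0.2,"linear":[0,0,0],"spin":0}
    - {"hand":0.2,"linear":[0,0,0],"spin":0}

```text
t: 14.58
tool_pos: [0.488, -0.2004, 0.1373]
tcp_rot: [1.168, 1.234, -1.168]
force: [-1.5, -1.0, -0.6]
width: 0.0512
```

>>> servo_tool:
  increments:
    - {"hand":0.2,"linear":[-2,0,0],"spin":0}
    - {"hand":0.2,"linear":[-5,0,0],"spin":0}
    - {"hand":0.2,"linear":[-9,0,0],"spin":0}
    - {"hand":0.2,"linear":[-12,0,0],"spin":0}
    - {"hand":0.2,"linear":[-14,0,0],"spin":0}

```text
t: 15.0
tool_pos: [0.489, -0.2004, 0.2806]
tcp_rot: [1.169, 1.231, -1.166]
force: [0.1, -0.4, 0.2]
width: 0.0514
```

```bash
cat > chk.py <<'E'
from h import *
from workcell import *
import sys
k=sys.argv[1]
for n in("top","scene","wrist"):
    f=grab_frame(n);np.savez(n+k+".npz",**f);cv2.imwrite(f"pics/{n}{k}.png",f["pixels"][:,:,::-1])
    P=cloud(f);zz=.1235
    try:
        Q,mm=rect(f,.35,.66,-.36,-.04,zz-.006,zz+.006); p,sol,e=fitrect(Q,NEW[:2],NEW[2],.08,.112)
        pl=np.linalg.lstsq(np.c_[Q[:,:2],np.ones(len(Q))],Q[:,2],rcond=None)[0]
        print(n,np.median(Q[:,2]).round(4),pl[:2].round(4),p.round(4),sol.round(4),e.round(4))
    except Exception as ex: print(n,ex)
    c=f["pixels"].astype(int); red=(c[...,0]>140)&(c[...,1]<70)&(c[...,2]<70)&(P[...,2]>.14)&(P[...,2]<.165)&(P[...,0]>.57)&(P[...,1]<-.2)&(P[...,1]>-.35)
    print("  red",red.sum(),P[red].mean(0).round(4) if red.any() else 0)
print("held",w(NEW,.117,-.093,.148).round(4),"home",w(NEW,.098,-.072,.153).round(4))
f=np.load("scene"+k+".npz")["pixels"]
cv2.imwrite(f"pics/scrop{k}.png",cv2.resize(f[130:250,170:320,::-1],None,fx=5,fy=5,interpolation=cv2.INTER_CUBIC)[:600,:800])
E
python3 chk.py 15; python3 -c "
from h import *
go(w(NEW,.145,-.093,.2),NEW[2])"
```

```text
top 0.123 [-0.0012 -0.0028] [ 0.4874 -0.204   0.0602] [-0.     -0.      0.     -0.0005] 0.0006
  red 0 0
scene 0.1236 [-0.003  -0.0029] [ 0.49   -0.1997  0.0562] [ 0.      0.     -0.     -0.0001] 0.0013
  red 13 [ 0.6106 -0.2859  0.1531]
wrist 0.1239 [-0.0004 -0.0009] [ 0.4886 -0.2011  0.0553] [ 0.     -0.      0.     -0.0003] 0.0006
  red 186 [ 0.6078 -0.2855  0.153 ]
held [ 0.6104 -0.2874  0.148 ] home [ 0.5902 -0.2675  0.153 ]
t 15.15 pos [ 0.4886 -0.2007  0.2788] jaw deg 3.15 F [ 0.  -0.5 -0.7] w 0.0512 j [ 0.9   0.29 -0.69  1.82  0.21  1.1   0.2 ]
R [[0.003, 0.998, 0.055], [-0.002, 0.055, -0.998], [-1.0, 0.003, 0.002]]
  linear cm [ 7.94 14.46  9.31] spin -0.03 (about tool x down; -world)
```

View pics/scrop15.png

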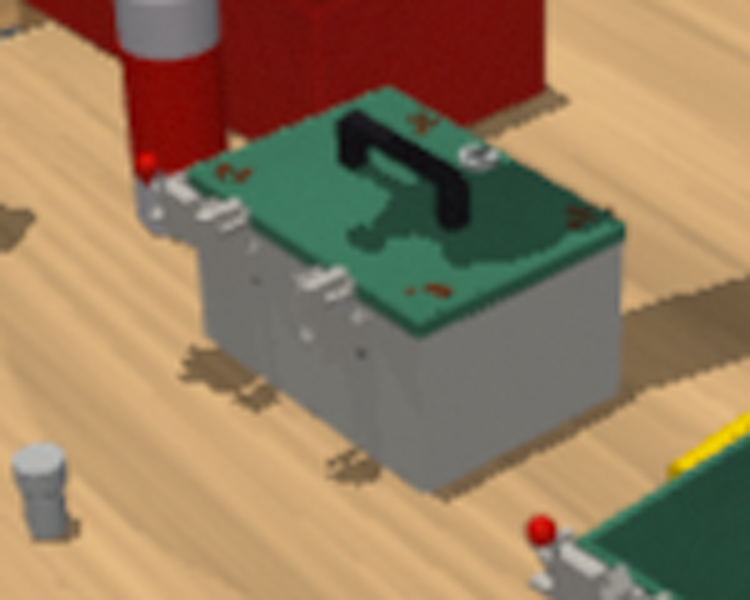

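View pics/wrist15.png

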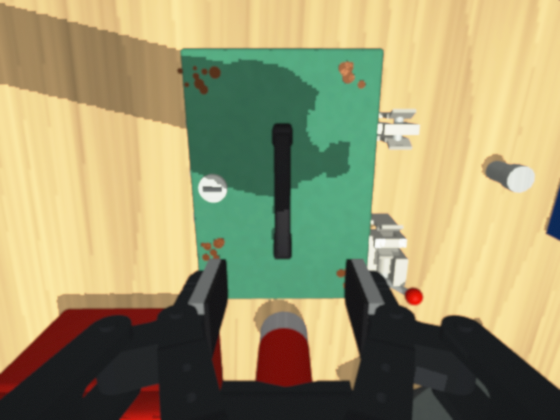

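```bash
python3 -c "
from h import *
go(w(NEW,.117,-.090,.2),NEW[2])"
```

```text
t 15.15 pos [ 0.4886 -0.2007  0.2788] jaw deg 3.15 F [ 0.  -0.5 -0.7] w 0.0512 j [ 0.9   0.29 -0.69  1.82  0.21  1.1   0.2 ]
R [[0.003, 0.998, 0.055], [-0.002, 0.055, -0.998], [-1.0, 0.003, 0.002]]
  linear cm [ 7.93 11.66  9.01] spin -0.03 (about tool x down; -world)
```

>>> servo_tool:
  increments:
    - {"hand":-0.1,"linear":[0,3,2.3],"spin":0}
    - {"hand":-0.1,"linear":[1,6,4.6],"spin":0}
    - {"hand":-0.1,"linear":[3,9,7],"spin":0}
    - {"hand":-0.1,"linear":[6,11.7,9],"spin":0}
    - {"hand":-0.1,"linear":[8,11.7,9],"spin":0}

```text
t: 15.57
tool_pos: [0.6116, -0.2869, 0.1926]
tcp_rot: [1.17, 1.234, -1.171]
force: [-1.6, -0.5, -1.0]
width: 0.0385
```

>>> servo_tool:
  increments:
    - {"hand":-0.1,"linear":[0,0,0],"spin":0}
    - {"hand":-0.1,"linear":[0,0,0],"spin":0}
    - {"hand":-0.1,"linear":[0,0,0],"spin":0}
    - {"hand":-0.1,"linear":[0,0,0],"spin":0}
    - {"hand":-0.1,"linear":[0,0,0],"spin":0}

```text
t: 15.98
tool_pos: [0.6099, -0.2836, 0.1995]
tcp_rot: [1.168, 1.232, -1.167]
force: [-0.5, -0.8, 0.6]
width: 0.0386
```

```bash
python3 -c "
from h import *
from workcell import *
go(w(NEW,.117,-.090,.140),NEW[2])
f=grab_frame('wrist');cv2.imwrite('pics/w16.png',f['pixels'][:,:,::-1])"
```

```text
t 15.98 pos [ 0.6099 -0.2836  0.1995] jaw deg 3.2 F [-0.5 -0.8  0.6] w 0.0386 j [ 0.78  0.62 -0.59  1.54  0.37  1.09  0.16]
R [[0.003, 0.998, 0.056], [-0.002, 0.056, -0.998], [-1.0, 0.003, 0.002]]
  linear cm [5.95 0.01 0.07] spin 0.02 (about tool x down; -world)
```

View pics/w16.png

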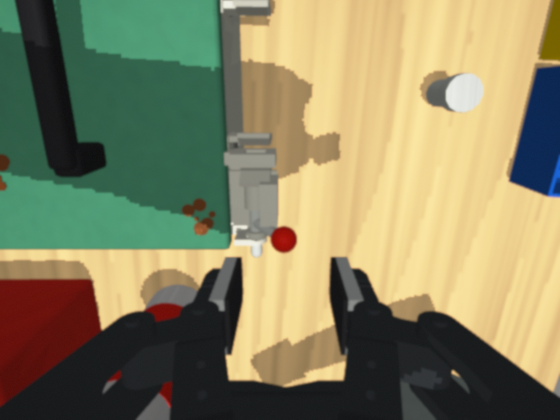

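>>> servo_tool:
  increments:
    - {"hand":-0.1,"linear":[2,0,0],"spin":0}
    - {"hand":-0.1,"linear":[4,0,0],"spin":0}
    - {"hand":-0.1,"linear":[5.4,0,0],"spin":0}
    - {"hand":-0.1,"linear":[6,0,0],"spin":0}
    - {"hand":-0.1,"linear":[6,0,0],"spin":0}

```text
t: 16.45
tool_pos: [0.6086, -0.2836, 0.136]
tcp_rot: [1.168, 1.237, -1.17]
force: [-0.6, 0.9, -0.4]
width: 0.0388
```

```bash
python3 -c "
from h import *
from workcell import *
go(w(NEW,.085,-.090,.140),NEW[2])
f=grab_frame('wrist');cv2.imwrite('pics/w17.png',f['pixels'][:,:,::-1])"
```

```text
t 16.45 pos [ 0.6086 -0.2836  0.136 ] jaw deg 3.17 F [-0.6  0.9 -0.4] w 0.0388 j [ 0.77  0.68 -0.56  1.59  0.41  0.99  0.13]
R [[-0.002, 0.998, 0.055], [0.001, 0.055, -0.998], [-1.0, -0.002, -0.001]]
  linear cm [-0.39 -3.05  0.09] spin -0.01 (about tool x down; -world)
```

View pics/w17.png

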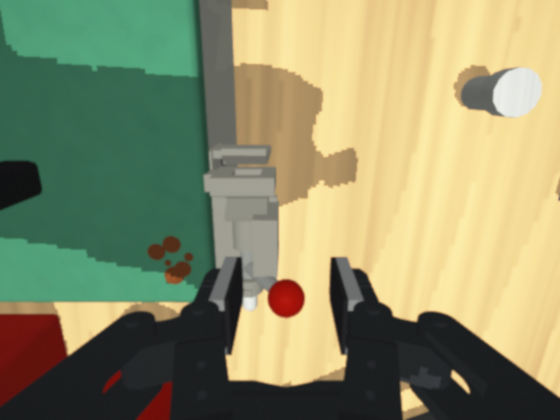

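>>> servo_tool:
  increments:
    - {"hand":-0.1,"linear":[-0.1,-0.8,0],"spin":0}
    - {"hand":-0.1,"linear":[-0.1,-1.6,0],"spin":0}
    - {"hand":-0.1,"linear":[-0.1,-2.3,0],"spin":0}
    - {"hand":-0.1,"linear":[-0.1,-2.8,0],"spin":0}
    - {"hand":-0.1,"linear":[-0.1,-3.2,0],"spin":0}

```text
t: 16.92
tool_pos: [0.5773, -0.2856, 0.139]
tcp_rot: [1.169, 1.233, -1.168]
force: [1.3, -0.6, 0.2]
width: 0.0387
```

```bash
python3 -c "
from h import *
from workcell import *
go(w(NEW,.085,-.090,.140),NEW[2])
f=grab_frame('wrist');cv2.imwrite('pics/w18.png',f['pixels'][:,:,::-1])"
```

```text
t 16.92 pos [ 0.5773 -0.2856  0.139 ] jaw deg 3.16 F [ 1.3 -0.6  0.2] w 0.0387 j [ 0.81  0.64 -0.57  1.66  0.4   0.96  0.15]
R [[0.001, 0.998, 0.055], [-0.001, 0.055, -0.998], [-1.0, 0.001, 0.001]]
  linear cm [-0.1   0.09  0.06] spin -0.02 (about tool x down; -world)
```

View pics/w18.png

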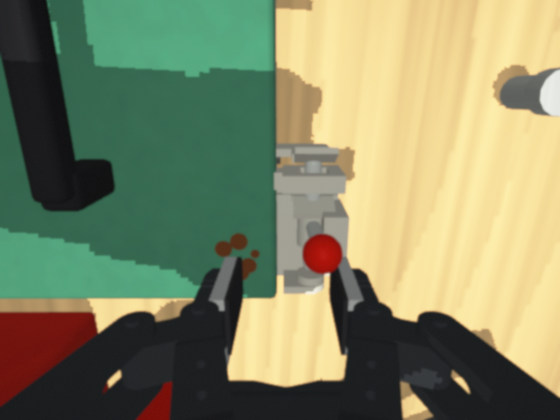

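>>> servo_tool:
  increments:
    - {"hand":0.1,"linear":[0,0.6,0.3],"spin":0}
    - {"hand":0.1,"linear":[-1.5,0.6,0.5],"spin":0}
    - {"hand":0.1,"linear":[-5,0.6,0.5],"spin":0}
    - {"hand":0.1,"linear":[-9,0.6,0.5],"spin":0}
    - {"hand":0.1,"linear":[-12,0.6,0.5],"spin":0}

```text
t: 17.38
tool_pos: [0.584, -0.2905, 0.2603]
tcp_rot: [1.168, 1.235, -1.169]
force: [0.7, -0.7, 0.6]
width: 0.0469
```

```bash
python3 chk.py 19;python3 -c "
from h import *
go(w(NEW,.085,-.090,.140),NEW[2])"
```

```text
top 0.1232 [ 0.0004 -0.0011] [ 0.4872 -0.2035  0.0581] [-0.     -0.     -0.     -0.0009] 0.0008
  red 0 0
scene 0.1237 [-0.0018 -0.0024] [ 0.4893 -0.1995  0.0569] [ 0.      0.     -0.      0.0001] 0.0012
  red 1 [ 0.5957 -0.2635  0.158 ]
wrist 0.1239 [-0.0018  0.0007] [ 0.4889 -0.2008  0.0531] [ 0.      0.      0.     -0.0002] 0.0005
  red 232 [ 0.5919 -0.2663  0.1591]
held [ 0.6104 -0.2874  0.148 ] home [ 0.5902 -0.2675  0.153 ]
t 17.53 pos [ 0.5851 -0.2909  0.261 ] jaw deg 3.14 F [ 0.5 -0.5 -0.5] w 0.0469 j [ 0.84  0.53 -0.62  1.54  0.33  1.18  0.22]
R [[0.004, 0.998, 0.055], [-0.002, 0.055, -0.998], [-1.0, 0.003, 0.003]]
  linear cm [12.09 -0.69 -0.54] spin -0.04 (about tool x down; -world)
```

View pics/wrist19.png

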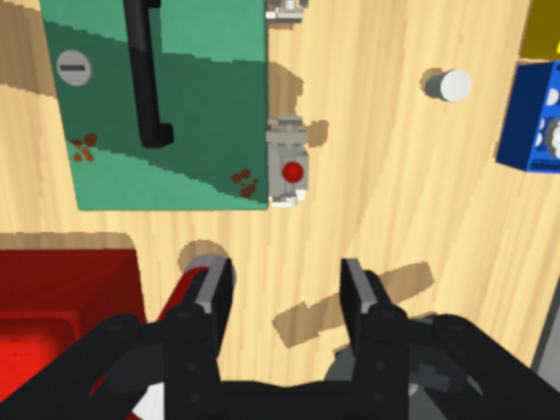

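View pics/scene19.png

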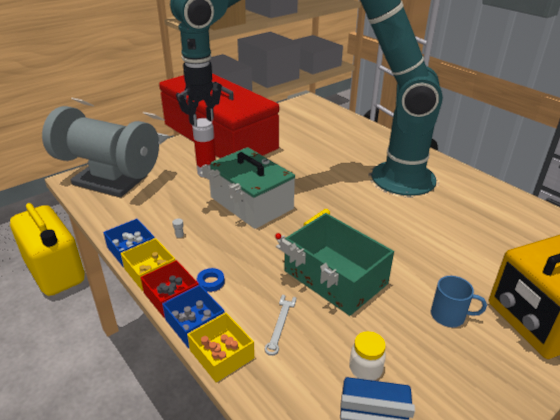

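```bash
python3 -c "
from workcell import *
print(finish_job(), state()['t'])"
```

```text
the job is handed in; nothing more can be done
the job is handed in; nothing more can be done
```

The door is off the old green box and fitted on the grey one, its pin is home, and the job was handed in at about 17.5 s of the 59 s. `finish_job` gives no verdict, so what follows is my own measurement.

- **Old pin:** I drew the knob back and leaned it into the notch. Afterwards the wrist camera measured it within 2 mm of its held-back place.
- **Door on the new box:** I lifted the door, carried it over and lowered it. Before I let go, its top was at 0.1239 m against the 0.124 m expected. The wrist camera put its centre within 0.5 mm of the new box's and its tilt below 0.005 rad. The new knob was still held back after I released the door.
- **New pin:** I then flicked the knob upright with the +x finger. Its reading was off the home position by the same 1–2 mm as the old knob when that one was home, so I take the pin as fully home. The door did not move and is still flat, and the gripper is about 12 cm clear.
- **Disagreements:** The top and scene cameras put the door 3 to 4 mm apart in y and about 2 mm apart in x. The same camera offset showed when they measured the empty box, and I trusted the wrist camera. I did not see the pin inside the eye directly.
- **First knob grip:** It was about 9 mm too high, so I opened, lowered and gripped again.
- **Bystanders:** The path stayed clear of them and none looked moved in the last picture, but I did not measure them.

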